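# Scan the finished circuit boards in and line them up

### The arm

A 7-joint arm with a two-finger parallel gripper is mounted at the origin on the work surface. World frame = base frame: x ahead of the robot, y to its left, z up, the work surface at z = 0. Lengths are in mm, angles in rad, forces in N, time in s.
With the tool pointing down it reaches from about 400 to 900 mm from the base axis. Payload 5.5 kg.
Tool frame: the origin (TCP) lies midway between the tips of the shut fingers; the grasp point (between the pads) lies 19 mm behind it; z points along the fingers, y is the direction in which the jaws open and shut (so a half turn about z gives the same grasp; the last joint's range is limited). The gripper opens to 85 mm and grips with 20 to 120 N. Pads are 22 mm wide; open, the fingers measure 114 mm over their backs; the gripper's body (76 mm by 85 mm) begins 54 mm behind the grasp point. The pads swing forward as they close: fully open they stand 13 mm farther back than shut.
Start: joints at [1.576, 0.501, -0.427, 1.55, 0.221, 1.138, -0.21], TCP at [165.755, -628.511, 199.71] pointing down, gripper open.
Joint ranges: [-2.88, 2.88], [-0.31, 2.03], [-1.54, 1.56], [0.2, 2.42], [-1.41, 4.55], [0.19, 2.02], [-2.57, 2.57]. Speed limits (rad/s): [2.57, 2.57, 3.14, 3.14, 3.14, 3.14, 3.14].

### API

Orientations are given as a 3x3 rotation matrix whose columns are the frame's x, y, z axes.
In Python, from cell import status, camera, r, masks_of, mark_of gives the robot as it stands.
- The arm moves only by the tool move_arm, never from a script. Its argument "commands" is a list of rows, each a list of 3 entries, a list of its own where there are three numbers: the shift along the tool's x, y, z in mm, then the turn, a rotation vector about the tool's x, y, z in degrees, then the closure in counts, from 0 (fully open) to 255 (shut). A call has 1 to 20 rows; each row is the pose to reach, as a shift and turn from the pose commanded when the call began, along the tool's axes at that moment; what a row does not reach only later rows make up. A row lasts 1/8 s, in which the tool goes at most 62.5 mm and 10.7 degrees, less where a joint would pass 70% of its speed; a pose out of reach is approached as far as the arm can. A call with a gripper value outside its range is refused whole. The fingers move at their own pace and stop on an object; "newtons" is the grip in N (left out, the last holds). Time passes only in rows, so rows that repeat a pose let the fingers close. It gives the time, the measured TCP pose, the force and the opening at its end, in the units of the state.
- status.get_obs(): the state, without advancing time (a new reading comes with each control period).
- camera(name): name is "scene" or "side" or "wrist"; returns a dict with "frame" (480x640x3 uint8, blue, green, red), "range_z" (480x640 float32, mm along the optical axis (not along the pixel's ray), 0 where there is no reading), "intrinsics" (3x3 intrinsics, pixels), "R" (3x3) and "t" (3): a world point X has camera coordinates R X + t. Camera axes: x right, y down, z forward; pixel columns grow to the right and rows downward; lengths in mm; the calibration is good to about 2 mm. A picture is of the moment at which its call begins.
- r.hand_in(): hands the job in, once; it reports no verdict.
Trained networks look in a picture, given as the dict that the camera call returned (one of the last four; its "shot" number tells which), for a name from the list of things; names that differ only in an ending like _2 or _b are one class to them, and where a whole thing is asked for, a point or a joint stands for the part that bears it (a point fixed in the world has none). Each returns a list of dicts, best first, with "score" (0 to 1); they miss things now and then, are a little off and sometimes report something else, mostly with a low value. They report only what shows in the picture. A call takes as long as a camera call.
- masks_of(picture, name): "mask" (480x640 bool, what is visible of it) and "extent" ([left, top, right, bottom] in pixels, round what is visible of it).
- mark_of(picture, name): "uv" ([column, row] in pixels: a listed point, or the origin of a listed thing).
The state is a dict: "t": time; "q": joint angles; "dq": joint speeds; "tau": joint torques, N m; "tcp_pos": TCP position; "tcp_rot": TCP orientation; "contact_force": force on the tool from outside, world axes, zero at the start; "torque": the same for the moment, N m; "opening": finger opening in mm.
Only numpy, scipy, OpenCV 4.12 (cv2) and the standard library are available. Lean on these libraries where they do the work, as an engineer would, in place of code of your own. Each camera call takes 0.05 s, during which the arm holds its last target.

### The job

Book the finished circuit boards in, from the largest to the smallest: lay each flat with its white code label on the aiming mark, let go of it, squeeze the hand scanner's trigger fully home for a moment and let it spring back, then clear the board away and scan the next. In the end every board stands in the row in the outlined bay of its own size, square, with its plain end pushed up against the stop bar and its label end towards you; leave the other things on the bench alone.

Things in the scene. Friction and masses are not known exactly. Their poses are not given: they have to be found in the camera images.
- board1: Largest green circuit board, 84 mm long (x), 60 wide (y), with two long 40-pin chips side by side; loose, about 90 g, None if absent. On four 8 mm standoffs: board 8 to 10 mm up, black header strips flush with both long edges up to 19 mm, so grip across the width 8 to 19 mm up. Origin: centre, level with the standoffs' feet; z up; -x points to the label end, +x to the plain end.
- board1_label (a point): Centre of the 18 mm white code label on top of the largest board, 30 mm from its centre towards -x, 11 mm up.
- board2: Second largest green circuit board, 74 mm long (x), 52 wide (y), with one long 40-pin chip and one short chip; loose, about 75 g, None if absent. On four 8 mm standoffs: board 8 to 10 mm up, black header strips flush with both long edges up to 19 mm, so grip across the width 8 to 19 mm up. Origin: centre, level with the standoffs' feet; z up; -x points to the label end, +x to the plain end.
- board2_label (a point): Centre of the 18 mm white code label on top of the second largest board, 25 mm from its centre towards -x, 11 mm up.
- board3: Third green circuit board, 64 mm long (x), 44 wide (y), with four tiny 8-pin chips in a square; loose, about 60 g, None if absent. On four 8 mm standoffs: board 8 to 10 mm up, black header strips flush with both long edges up to 19 mm, so grip across the width 8 to 19 mm up. Origin: centre, level with the standoffs' feet; z up; -x points to the label end, +x to the plain end.
- board3_label (a point): Centre of the 18 mm white code label on top of the third board, 20 mm from its centre towards -x, 11 mm up.
- board4: Smallest green circuit board, 54 mm long (x), 36 wide (y), with one short 16-pin chip; loose, about 45 g, None if absent. On four 8 mm standoffs: board 8 to 10 mm up, black header strips flush with both long edges up to 19 mm, so grip across the width 8 to 19 mm up. Origin: centre, level with the standoffs' feet; z up; -x points to the label end, +x to the plain end.
- board4_label (a point): Centre of the 18 mm white code label on top of the smallest board, 15 mm from its centre towards -x, 11 mm up.
- trigger (a joint): Sprung trigger of the hand scanner, rad: 0 let go, 0.32 squeezed home to the grip. About 3 N starts it and 8 N at trigger_face hold it home; it springs back to 0 when let go.
- stand: Fixed stand with a pistol-shaped hand scanner on its side. Origin on the table under the crossing of barrel and grip axes, which is 147 mm up. Nose points to -x and 30 deg down (-0.866, 0, -0.5), 77 mm ahead; head 110 x 50 (y) x 70 mm. Grip runs level along +y, 20 to 120 mm from the barrel axis. Base plate x -15 to 125 mm, y +-50, 10 thick; post 250 mm high at x 85, y 0.
- trigger_face (a point): Where a finger presses the front (nose side) of the trigger, 58 mm from the barrel axis along the grip; 49 mm from grip_back when let go, 38 mm squeezed home; moves with the trigger. Its y axis runs along the trigger: level (90 deg to a flat board's z) when let go, 81 deg when squeezed home (83.2 deg at 0.24 rad, 88.6 deg at 0.05 rad).
- grip_back (a point): Back of the scanner's grip, across from the trigger. The grip is 32 mm thick along the nose direction, 30 mm across. It is free all round: straddle grip and trigger from above, the fingers closing along the nose direction (tool tilted 30 deg, fingertips down and towards the stand's +x).
- aim_mark (a point): Centre of the aiming mark, a flat white 70 mm square card with four corner brackets and a cross on the table where the scanner reads; 230 mm from the stand's origin towards its -x.
- stop: Fixed aluminium stop bar, 296 mm long (y), 14 high. Origin: middle of the front face, on the table; the bays lie towards -x (the robot's side), +y is to the robot's left. Four flat white outlines start at the face, each its board's size, 28 mm apart; their middles are at y = +108 mm (largest board), +24 (second), -52 (third), -120 (smallest); the bay of an absent board stays empty.
- spool: Bystander, to be left where it is: solder spool.
- sponge: Bystander, to be left where it is: sponge in its tin.
- tumbler: Bystander, to be left where it is: drinking glass.
- red_strip: Bystander, to be left where it is: red strip board.
- driver: Bystander, to be left where it is: screwdriver.
- cutters: Bystander, to be left where it is: side cutters.

How it is judged (in metres and radians):
On the way, in this order (a step that is already met when the one before it is completed fails the run):
1. the largest board lies flat and let go with its label on the aiming mark while the scanner's trigger is squeezed home (horizontal distance between board1_label and aim_mark below 0.012 m and angle between board1's own z axis and vertical below 0.02 rad and height (world z) of board1 below 0.006 m and contact force between the fingers and board1 below 0.05 N and linear speed of board1 below 0.02 m/s and angle between the z axis of board1 and the y axis of trigger_face, either way round below 1.452 rad), for 0.2 s.
2. the trigger is let go again, with the largest board still on the mark (horizontal distance between board1_label and aim_mark below 0.012 m and angle between board1's own z axis and vertical below 0.02 rad and height (world z) of board1 below 0.006 m and contact force between the fingers and board1 below 0.05 N and linear speed of board1 below 0.02 m/s and angle between the z axis of board1 and the y axis of trigger_face, either way round above 1.546 rad), for 0.1 s.
3. the second largest board lies flat and let go with its label on the aiming mark while the scanner's trigger is squeezed home (horizontal distance between board2_label and aim_mark below 0.012 m and angle between board2's own z axis and vertical below 0.02 rad and height (world z) of board2 below 0.006 m and contact force between the fingers and board2 below 0.05 N and linear speed of board2 below 0.02 m/s and angle between the z axis of board2 and the y axis of trigger_face, either way round below 1.452 rad), for 0.2 s.
4. the trigger is let go again, with the second largest board still on the mark (horizontal distance between board2_label and aim_mark below 0.012 m and angle between board2's own z axis and vertical below 0.02 rad and height (world z) of board2 below 0.006 m and contact force between the fingers and board2 below 0.05 N and linear speed of board2 below 0.02 m/s and angle between the z axis of board2 and the y axis of trigger_face, either way round above 1.546 rad), for 0.1 s.
5. the third board lies flat and let go with its label on the aiming mark while the scanner's trigger is squeezed home (horizontal distance between board3_label and aim_mark below 0.012 m and angle between board3's own z axis and vertical below 0.02 rad and height (world z) of board3 below 0.006 m and contact force between the fingers and board3 below 0.05 N and linear speed of board3 below 0.02 m/s and angle between the z axis of board3 and the y axis of trigger_face, either way round below 1.452 rad), for 0.2 s.
6. the trigger is let go again, with the third board still on the mark (horizontal distance between board3_label and aim_mark below 0.012 m and angle between board3's own z axis and vertical below 0.02 rad and height (world z) of board3 below 0.006 m and contact force between the fingers and board3 below 0.05 N and linear speed of board3 below 0.02 m/s and angle between the z axis of board3 and the y axis of trigger_face, either way round above 1.546 rad), for 0.1 s.
7. the smallest board lies flat and let go with its label on the aiming mark while the scanner's trigger is squeezed home (horizontal distance between board4_label and aim_mark below 0.012 m and angle between board4's own z axis and vertical below 0.02 rad and height (world z) of board4 below 0.006 m and contact force between the fingers and board4 below 0.05 N and linear speed of board4 below 0.02 m/s and angle between the z axis of board4 and the y axis of trigger_face, either way round below 1.452 rad), for 0.2 s.
8. the trigger is let go again, with the smallest board still on the mark (horizontal distance between board4_label and aim_mark below 0.012 m and angle between board4's own z axis and vertical below 0.02 rad and height (world z) of board4 below 0.006 m and contact force between the fingers and board4 below 0.05 N and linear speed of board4 below 0.02 m/s and angle between the z axis of board4 and the y axis of trigger_face, either way round above 1.546 rad), for 0.1 s.
At the end, for the whole second after the job is handed in: Every board that was there lies flat and at rest in the bay of its size: plain end within 4 mm of the stop bar's face, within 10 mm of the bay's middle sideways, square to the bar within 0.06 rad; the trigger is released (below 0.05 rad) (value of joint trigger below 0.05 rad and x of board1 in the frame of stop between -0.046 and -0.039 m and y of board1 in the frame of stop between 0.098 and 0.118 m and x of board1_label in the frame of stop below -0.042 m and angle between the x axis of each of board1, board2, board3, board4 and the x axis of stop, either way round below 0.06 rad and angle between each of board1, board2, board3, board4's own z axis and vertical below 0.08 rad and height (world z) of each of board1, board2, board3, board4 below 0.006 m and linear speed of each of board1, board2, board3, board4 below 0.01 m/s and x of board2 in the frame of stop between -0.041 and -0.034 m and y of board2 in the frame of stop between 0.014 and 0.034 m and x of board2_label in the frame of stop below -0.037 m and x of board3 in the frame of stop between -0.036 and -0.029 m and y of board3 in the frame of stop between -0.062 and -0.042 m and x of board3_label in the frame of stop below -0.032 m and x of board4 in the frame of stop between -0.031 and -0.024 m and y of board4 in the frame of stop between -0.13 and -0.11 m and x of board4_label in the frame of stop below -0.027 m); the robot touches nothing.
It fails at once if a bystander is pushed more than 4 cm or knocked over (distance of any of spool, sponge, tumbler, red_strip, driver, cutters from where it was at the start of the episode above 0.04 m or angle between any of spool, sponge, tumbler, red_strip, driver, cutters's own z axis and vertical above 0.6 rad).
Of board1, board2, board3, board4 only 2 to 3 are there at a start; the rules pass over those that are not, and their reading is None.
At some moment in a run one of board1, board2, board3, board4 may be knocked a few centimetres aside while the robot is not near it.
Once in a run the grip may slacken for a moment while it holds something.
It also fails if it takes over 210 s, if anything falls off the work surface, if the arm or the gripper's body presses on something with over 40 N, if the wrist force passes 120 N, or if a joint passes its speed limit or range.

## Working session

There is one attempt and no reset: what is moved stays moved. The work goes in short steps, Python scripts to look and compute and a tool call to move; the robot and the scene stay as the last step left them, time stands still between calls to the robot, and variables do not carry over. Pictures are saved under pics/ and viewed, and the job is handed in when it is done.

Besides the shell and the picture viewer there is one more tool, called after "Request:" in YAML: its name, and indented under it one key for each argument. move_arm: Moves the arm, as the interface text tells. Its arguments: {"type":"object","properties":{"commands":{"type":"array","items":{"type":"array"}},"newtons":{"type":"number"}},"required":["commands"]}

```bash
ls; mkdir -p pics; python3 - <<'E'
from cell import status, camera, r, masks_of, mark_of
import cv2,numpy as np
o=status.get_obs();print({k:np.round(v,3).tolist() for k,v in o.items()})
for n in ["scene","side","wrist"]:
    c=camera(n);cv2.imwrite(f"pics/{n}0.png",c["frame"]);print(n,np.round(c["R"],3).tolist(),c["t"],c["intrinsics"].tolist())
E
```

```text
pics
{'t': 0.0, 'q': [1.576, 0.502, -0.427, 1.551, 0.221, 1.138, -0.21], 'dq': [0.0, -0.0, -0.001, 0.002, 0.002, 0.001, -0.001], 'tau': [0.0, -56.952, -5.816, -28.094, 0.011, 0.012, -0.0], 'tcp_pos': [165.541, -627.806, 198.653], 'tcp_rot': [[0.967, 0.255, -0.0], [0.255, -0.967, 0.002], [0.0, -0.002, -1.0]], 'contact_force': [0.505, 0.304, 0.021], 'torque': [0.073, 0.045, 0.014], 'opening': 85.169}
scene [[-0.217, 0.976, 0.01], [0.575, 0.135, -0.807], [-0.789, -0.169, -0.59]] [  82.58638156 -218.28115054 1870.40283404] [[598.2195241755896, 0.0, 320.0724109945091], [0.0, 598.2195241755896, 241.96374140793196], [0.0, 0.0, 1.0]]
side [[-0.927, -0.375, -0.001], [-0.209, 0.519, -0.829], [0.311, -0.769, -0.559]] [517.61130609 210.10235583 898.77664808] [[513.3067753107736, 0.0, 312.73331182396794], [0.0, 513.3067753107736, 248.223351459341], [0.0, 0.0, 1.0]]
wrist [[0.255, -0.967, -0.001], [-0.92, -0.243, 0.307], [-0.297, -0.077, -0.952]] [-650.05781065  -39.69806958  380.22757356] [[378.7717286183107, 0.0, 324.85220348438844], [0.0, 378.7717286183107, 238.39440883896836], [0.0, 0.0, 1.0]]
```

View pics/scene0.png

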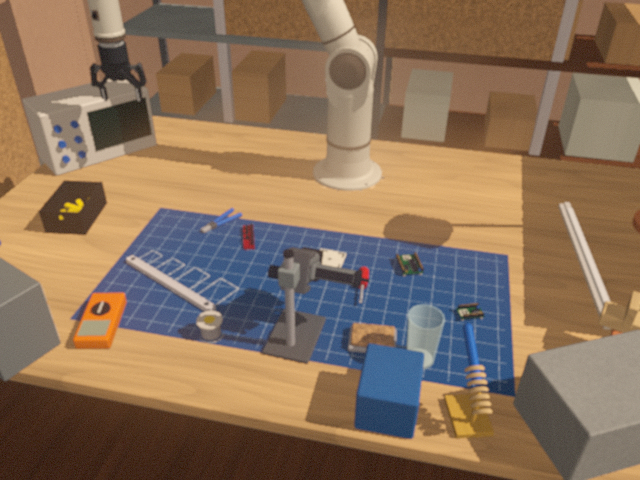

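View pics/side0.png

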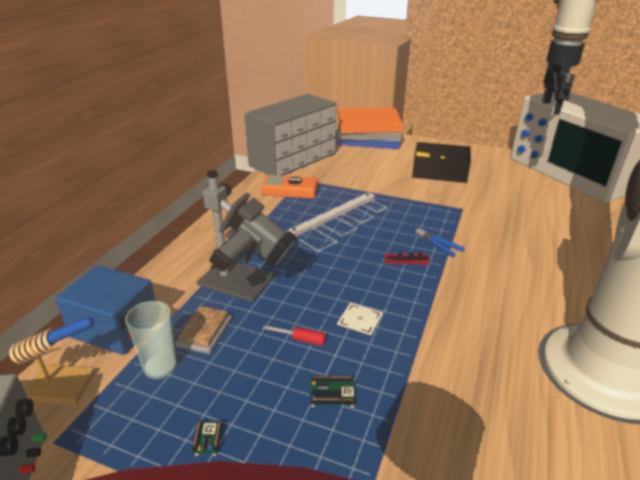

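View pics/wrist0.png

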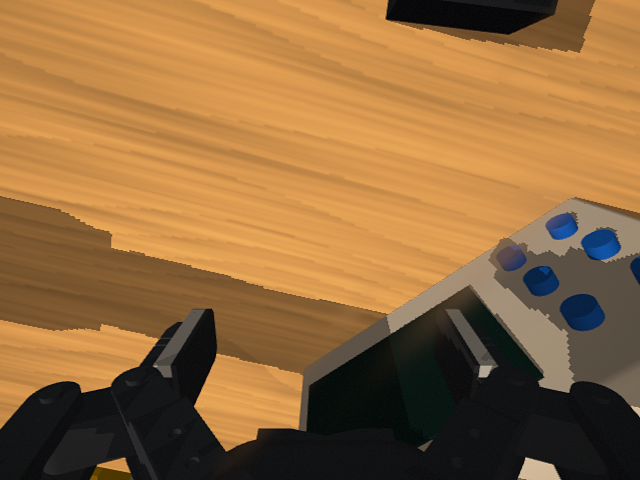

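```bash
cat > h.py <<'E'
from cell import status, camera, r, masks_of, mark_of
import cv2,numpy as np
np.set_printoptions(precision=3,suppress=True)
def ray_z(c,uv,z):
    K,R,t=c["intrinsics"],c["R"],c["t"]
    d=R.T@np.linalg.inv(K)@np.array([uv[0],uv[1],1.]);o=-R.T@t
    return o+d*(z-o[2])/d[2]
def depth(c,uv):
    K,R,t=c["intrinsics"],c["R"],c["t"]
    Z=c["range_z"][int(round(uv[1])),int(round(uv[0]))]
    if Z==0:return None
    return R.T@(np.linalg.inv(K)@np.array([uv[0],uv[1],1.])*Z-t)
def cloud(c,mask):
    K,R,t=c["intrinsics"],c["R"],c["t"]
    v,u=np.nonzero(mask&(c["range_z"]>0));Z=c["range_z"][v,u]
    P=(np.linalg.inv(K)@np.array([u,v,np.ones_like(u)]))*Z
    return (R.T@(P-t[:,None])).T
def proj(c,X):
    p=c["R"]@np.asarray(X,float)+c["t"];p=c["intrinsics"]@p;return p[:2]/p[2]
E
python3 - <<'E'
from h import *
for n in ["scene","side"]:
    c=camera(n)
    for nm in "board1 board2 board3 board4 stand stop spool sponge tumbler red_strip driver cutters".split():
        L=masks_of(c,nm)
        for m in L[:2]:
            P=cloud(c,m["mask"]); print(n,nm,round(m["score"],2),np.round(m["extent"]).tolist(),np.median(P,0) if len(P) else 0,P.min(0),P.max(0))
    for nm in "board1 board2 board3 board4 board1_label board2_label board3_label board4_label stand trigger_face grip_back aim_mark stop".split():
        for m in mark_of(c,nm)[:2]:
            print(n,nm,round(m["score"],2),np.round(m["uv"]).tolist(),"d",depth(c,m["uv"]),"z0",ray_z(c,m["uv"],0),"z11",ray_z(c,m["uv"],11))
E
```

```text
scene board1 0.79 [395.0, 256.0, 424.0, 278.0] [433.374 239.034  12.416] [387.229 204.504  -1.373] [476.165 272.864  23.933]
scene board1 0.75 [458.0, 301.0, 483.0, 317.0] [574.89  386.64   13.189] [551.38  360.723  -0.455] [601.527 416.565  22.351]
scene board2 0.79 [395.0, 256.0, 424.0, 278.0] [433.374 239.034  12.416] [387.229 204.504  -1.373] [476.165 272.864  23.933]
scene board2 0.75 [458.0, 301.0, 483.0, 317.0] [574.89  386.64   13.189] [551.38  360.723  -0.455] [601.527 416.565  22.351]
scene board3 0.79 [395.0, 256.0, 424.0, 278.0] [433.374 239.034  12.416] [387.229 204.504  -1.373] [476.165 272.864  23.933]
scene board3 0.75 [458.0, 301.0, 483.0, 317.0] [574.89  386.64   13.189] [551.38  360.723  -0.455] [601.527 416.565  22.351]
scene board4 0.79 [395.0, 256.0, 424.0, 278.0] [433.374 239.034  12.416] [387.229 204.504  -1.373] [476.165 272.864  23.933]
scene board4 0.75 [458.0, 301.0, 483.0, 317.0] [574.89  386.64   13.189] [551.38  360.723  -0.455] [601.527 416.565  22.351]
scene stand 0.63 [263.0, 245.0, 365.0, 362.0] [728.568  34.435 111.927] [ 407.083 -101.237   -4.723]
[... 6782 characters left out ...]
d [673.579  28.009   9.161] z0 [679.464  17.755   0.   ] z11 [672.398  30.068  11.   ]
side trigger_face 0.42 [250.0, 252.0] d [647.356  91.819 138.522] z0 [750.97 -84.06   0.  ] z11 [742.742 -70.094  11.   ]
side grip_back 0.72 [234.0, 236.0] d [680.861  86.782 163.177] z0 [ 819.41  -131.938    0.   ] z11 [ 810.07  -117.194   11.   ]
side aim_mark 0.85 [361.0, 320.0] d [439.955  43.291  -0.2  ] z0 [439.897  43.507   0.   ] z11 [436.723  55.401  11.   ]
side stop 0.83 [336.0, 217.0] d [ 617.589 -311.199    0.84 ] z0 [ 618.053 -312.549    0.   ] z11 [ 611.984 -294.87    11.   ]
side stop 0.63 [212.0, 425.0] d [577.128 367.975   9.588] z0 [581.905 362.12    0.   ] z11 [576.424 368.838  11.   ]
```

```bash
cat >> h.py <<'E'
from scipy.spatial.transform import Rotation as Ro
def Rdown(yaw_deg):
    # tool x at yaw in world, z down
    a=np.radians(yaw_deg);c,s=np.cos(a),np.sin(a)
    return np.array([[c,s,0],[s,-c,0],[0,0,-1.]])
def go(p,R,p0=None,R0=None):
    o=status.get_obs()
    if p0 is None:p0=o["tcp_pos"]
    if R0 is None:R0=np.array(o["tcp_rot"])
    p0=np.array(p0);R0=np.array(R0)
    sh=R0.T@(np.array(p)-p0);rv=np.degrees(Ro.from_matrix(R0.T@R).as_rotvec())
    print("shift",np.round(sh,1).tolist(),"rot",np.round(rv,2).tolist(),"len",round(float(np.linalg.norm(sh))),"ang",round(float(np.linalg.norm(rv)),1))
E
python3 - <<'E'
from h import *
R0=np.array(status.get_obs()["tcp_rot"])
for p in [(430,-300,330),(480,200,240)]: go(p,R0,p0=(165.755,-628.511,199.71))
E
```

```text
shift [339.3, -250.3, -130.3] rot [0.0, 0.0, 0.0] len 441 ang 0.0
shift [515.1, -721.0, -40.3] rot [0.0, 0.0, 0.0] len 887 ang 0.0
```

Request:
move_arm:
  commands:
    - [[339,-250,-130],[0,0,0],0]
    - [[339,-250,-130],[0,0,0],0]
    - [[339,-250,-130],[0,0,0],0]
    - [[339,-250,-130],[0,0,0],0]
    - [[339,-250,-130],[0,0,0],0]
    - [[339,-250,-130],[0,0,0],0]
    - [[339,-250,-130],[0,0,0],0]
    - [[339,-250,-130],[0,0,0],0]
    - [[515,-721,-40],[0,0,0],0]
    - [[515,-721,-40],[0,0,0],0]
    - [[515,-721,-40],[0,0,0],0]
    - [[515,-721,-40],[0,0,0],0]
    - [[515,-721,-40],[0,0,0],0]
    - [[515,-721,-40],[0,0,0],0]
    - [[515,-721,-40],[0,0,0],0]
    - [[515,-721,-40],[0,0,0],0]
    - [[515,-721,-40],[0,0,0],0]
    - [[515,-721,-40],[0,0,0],0]
    - [[515,-721,-40],[0,0,0],0]
    - [[515,-721,-40],[0,0,0],0]

```text
t: 5.25
tcp_pos: [480.6, 197.7, 239.9]
tcp_rot: [[0.968, 0.251, 0.001], [0.251, -0.968, -0.001], [0.0, 0.001, -1.0]]
contact_force: [-0.7, -0.6, -0.8]
opening: 85.4
```

```bash
python3 - <<'E'
from h import *
c=camera("wrist");cv2.imwrite("pics/w1.png",c["frame"])
for nm in "board1 board2_label board4_label board1_label board3_label aim_mark stand".split():
    for m in mark_of(c,nm)[:3]:
        print(nm,round(m["score"],2),np.round(m["uv"]).tolist(),"d",depth(c,m["uv"]),"z0",ray_z(c,m["uv"],0))
for m in masks_of(c,"board2"):
    P=cloud(c,m["mask"])
    v,u=np.nonzero(m["mask"])
    T=P[(P[:,2]>14)&(P[:,2]<24)]
    (cx,cy),(a,b),ang=cv2.minAreaRect(T[:,:2].astype(np.float32))
    print(m["score"],m["extent"],(cx,cy),(a,b),ang,len(T))
E
```

```text
board1 0.88 [280.0, 232.0] d [426.104 233.555  10.968] z0 [422.549 234.011   0.   ]
board1 0.75 [162.0, 52.0] d [575.173 383.726   9.94 ] z0 [575.623 387.829   0.   ]
board2_label 0.61 [285.0, 248.0] d [409.182 223.892  12.481] z0 [404.596 224.113   0.   ]
board4_label 0.72 [173.0, 51.0] d [578.598 372.746  11.503] z0 [579.218 377.198   0.   ]
board4_label 0.5 [280.0, 229.0] d [428.847 234.234  10.325] z0 [425.576 234.68    0.   ]
aim_mark 0.82 [450.0, 255.0] d [445.532  36.704   1.319] z0 [445.176  36.129   0.   ]
stand 0.84 [544.0, 48.0] d [671.096  27.67   10.799] z0 [674.152  22.61    0.   ]
0.8 [250.5, 196.1, 306.6, 262.7] (428.9743957519531, 235.58941650390625) (68.44737243652344, 52.04315948486328) 20.966203689575195 1220
0.73 [127.5, 26.2, 188.7, 75.5] (573.3807373046875, 386.9821472167969) (36.51397705078125, 48.874454498291016) 21.241596221923828 886
0.41 [524.7, 12.6, 610.9, 35.4] (0.0, 0.0) (0.0, 0.0) 0.0 0
```

View pics/w1.png

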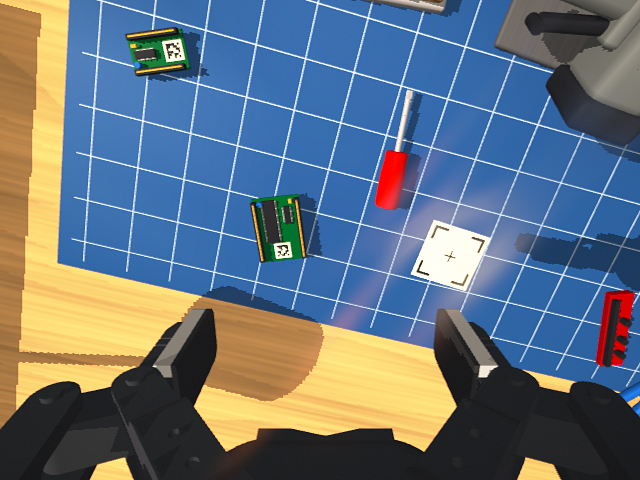

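```bash
python3 - <<'E'
from h import *
for n,g in [("wrist",(450,256)),("side",(360,318)),("scene",(332,258))]:
    c=camera(n);f=c["frame"].astype(int)
    w=((f.min(2)>130)&(f.max(2)-f.min(2)<70)).astype(np.uint8)
    k,l,s,ce=cv2.connectedComponentsWithStats(w)
    # component near guess
    d=np.hypot(ce[:,0]-g[0],ce[:,1]-g[1]);d[s[:,4]<80]=1e9;i=d[1:].argmin()+1
    m=l==i;print(n,s[i],ce[i])
    v,u=np.nonzero(m)
    P=np.array([ray_z(c,(a,b),0.5)[:2] for a,b in zip(u,v)])
    print(" rect",cv2.minAreaRect(P.astype(np.float32)))
    for mm in mark_of(c,"aim_mark")[:1]: print(" net",mm["uv"],ray_z(c,mm["uv"],0))
E
```

```text
wrist [   74     0   566   371 14670] [381.741 192.241]
 rect ((513.7359619140625, 134.93312072753906), (658.1832885742188, 367.1060485839844), 89.96980285644531)
 net [450.2, 248.5] [452.122  41.17    0.   ]
side [337 302  46  33 949] [359.84  318.078]
 rect ((443.5068054199219, 37.10595703125), (76.89433288574219, 73.75493621826172), 85.8947525024414)
 net [359.9, 317.0] [444.085  34.833   0.   ]
scene [319 248  28  20 397] [332.94  257.476]
 rect ((439.6454162597656, 39.01110076904297), (74.95252990722656, 71.6610107421875), 87.59091186523438)
 net [330.3, 260.1] [449.739  41.579   0.   ]
```

```bash
python3 - <<'E'
from h import *
o=status.get_obs()
R=Rdown(21)
go((428.5,235.5,80),R);go((428.5,235.5,0),R)
c=camera("wrist");f=c["frame"].astype(int)
w=((f.min(2)>130)&(f.max(2)-f.min(2)<70)).astype(np.uint8)
w=cv2.morphologyEx(w,cv2.MORPH_OPEN,np.ones((9,9),np.uint8))
k,l,s,ce=cv2.connectedComponentsWithStats(w)
for i in range(1,k):
    if np.hypot(*(ce[i]-[450,256]))<30:
        v,u=np.nonzero(l==i);P=np.array([ray_z(c,(a,b),0.5)[:2] for a,b in zip(u,v)]);print(s[i],ce[i],cv2.minAreaRect(P.astype(np.float32)))
# stand base plate in wrist/scene clouds
for n in ["scene","side","wrist"]:
    c=camera(n); P=cloud(c,np.ones((480,640),bool))
    fr=c["frame"].reshape(-1,3)
    Q=P[(abs(P[:,2]-10)<3)&(P[:,0]>630)&(P[:,0]<830)&(P[:,1]>-80)&(P[:,1]<100)]
    print(n,len(Q),cv2.minAreaRect(Q[:,:2].astype(np.float32)) if len(Q) else 0)
    np.save(f"/tmp/{n}.npy",P)
E
```

```text
shift [-40.6, -47.4, 159.7] rot [-0.0, 0.0, -6.22] len 171 ang 6.2
shift [-40.6, -47.4, 239.7] rot [-0.0, 0.0, -6.22] len 248 ang 6.2
[ 422  227   79   60 3272] [458.637 257.658] ((443.117431640625, 26.194637298583984), (91.77347564697266, 70.95462799072266), 86.75276184082031)
scene 1720 ((729.7382202148438, 0.8743972778320312), (145.74989318847656, 144.05697631835938), 88.2884521484375)
side 1521 ((727.0579223632812, 23.639835357666016), (101.90927124023438, 141.72889709472656), 87.10745239257812)
wrist 3640 ((685.4258422851562, 31.177509307861328), (85.18147277832031, 54.92986297607422), 87.54644012451172)
```

Request:
move_arm:
  commands:
    - [[-40.6,-47.4,160],[0,0,-6.2],0]
    - [[-40.6,-47.4,160],[0,0,-6.2],0]
    - [[-40.6,-47.4,160],[0,0,-6.2],0]
    - [[-40.6,-47.4,200],[0,0,-6.2],0]
    - [[-40.6,-47.4,240],[0,0,-6.2],0]
    - [[-40.6,-47.4,240],[0,0,-6.2],0]
    - [[-40.6,-47.4,240],[0,0,-6.2],0]

```text
t: 7.08
tcp_pos: [429.1, 236.3, 0.8]
tcp_rot: [[0.934, 0.358, 0.001], [0.358, -0.934, 0.001], [0.001, -0.001, -1.0]]
contact_force: [0.5, 0.7, 0.3]
opening: 85.6
```

```bash
python3 - <<'E'
from h import *
o=status.get_obs();print(o["tcp_pos"],o["opening"],o["contact_force"])
c=camera("wrist");cv2.imwrite("pics/w2.png",c["frame"])
E
```

```text
[429.139 236.295   0.807] 85.55293050364449 [0.466 0.715 0.301]
```

View pics/w2.png

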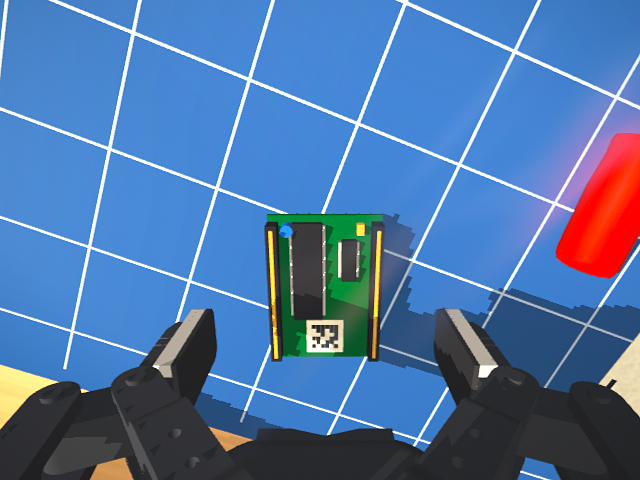

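```bash
python3 - <<'E'
from h import *
c=camera("wrist")
for z in (0,10,20,40): print(z,proj(c,(429.1,236.3,z)))
m=masks_of(c,"board2")[0]
P=cloud(c,m["mask"]);T=P[(P[:,2]>14)&(P[:,2]<24)]
print(m["score"],m["extent"],cv2.minAreaRect(T[:,:2].astype(np.float32)),P[:,2].max())
for q in mark_of(c,"board2")[:1]+mark_of(c,"board2_label")[:1]: print(q["uv"],depth(c,q["uv"]),ray_z(c,q["uv"],11))
for u in [(275,225),(375,225),(278,360),(376,360)]: print(u,ray_z(c,u,19))
for u in [(205,312),(448,312),(490,365),(165,365)]: print(u,depth(c,u))
E
```

```text
0 [322.602 280.713]
10 [322.488 289.266]
20 [322.361 298.764]
40 [322.059 321.295]
0.67 [263.7, 218.0, 382.8, 359.0] ((429.0235290527344, 235.6220703125), (68.65065002441406, 52.3136100769043), 20.97710609436035) 20.971501868014347
[326.1, 287.3] [431.065 235.198  10.868] [431.123 235.22   11.   ]
[326.5, 332.5] [407.951 226.11   10.498] [408.24  226.223  11.   ]
(275, 225) [454.156 267.636  19.   ]
(375, 225) [469.53  227.459  19.   ]
(278, 360) [390.24  244.534  19.   ]
(376, 360) [407.219 200.157  19.   ]
(205, 312) [423.522 280.188  51.412]
(448, 312) [456.423 197.966  53.866]
(490, 365) [456.822 195.04   83.643]
(165, 365) [424.655 281.745  84.925]
```

```bash
python3 - <<'E'
from h import *
c=camera("wrist")
R=Rdown(21);T=np.array([429.1,236.3,0.8])
for h in (13,20,30,40): print(h,proj(c,T+R@np.array([0,43,-h])),proj(c,T+R@np.array([11,43,-h])),proj(c,T+R@np.array([-11,43,-h])))
for v in range(304,370,6):
    print(v,[np.round(depth(c,(u,v)),0).tolist() for u in (445,455,470)])
crop=c["frame"][290:400,400:520];cv2.imwrite("pics/w3.png",cv2.resize(crop,None,fx=5,fy=5,interpolation=cv2.INTER_NEAREST))
E
```

```text
13 [412.599 292.36 ] [414.246 270.689] [411.013 313.231]
20 [416.023 299.17 ] [417.803 276.775] [414.311 320.706]
30 [421.404 309.872] [423.404 286.358] [419.484 332.432]
40 [427.456 321.911] [429.721 297.165] [425.289 345.591]
304 [[440.0, 172.0, 1.0], [442.0, 168.0, 1.0], [445.0, 161.0, 2.0]]
310 [[456.0, 197.0, 51.0], [457.0, 194.0, 51.0], [441.0, 158.0, -0.0]]
316 [[455.0, 199.0, 56.0], [457.0, 196.0, 56.0], [438.0, 157.0, 0.0]]
322 [[454.0, 198.0, 57.0], [456.0, 197.0, 60.0], [455.0, 187.0, 52.0]]
328 [[452.0, 198.0, 58.0], [455.0, 197.0, 63.0], [457.0, 193.0, 64.0]]
334 [[450.0, 197.0, 59.0], [455.0, 199.0, 67.0], [457.0, 194.0, 67.0]]
340 [[448.0, 196.0, 59.0], [454.0, 199.0, 69.0], [457.0, 196.0, 72.0]]
346 [[445.0, 194.0, 58.0], [452.0, 197.0, 68.0], [456.0, 197.0, 74.0]]
352 [[444.0, 195.0, 60.0], [450.0, 197.0, 69.0], [456.0, 198.0, 77.0]]
358 [[442.0, 194.0, 60.0], [448.0, 196.0, 69.0], [455.0, 199.0, 80.0]]
364 [[440.0, 193.0, 61.0], [446.0, 195.0, 70.0], [454.0, 199.0, 82.0]]
```

View pics/w3.png

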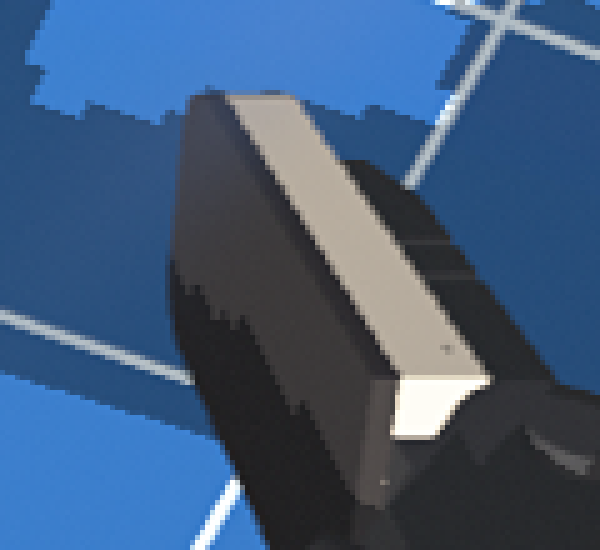

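```bash
python3 - <<'E'
from h import *
c=camera("side")
R=Rdown(21);T=np.array([429.1,236.3,0.8])
p=proj(c,T);print(p)
x,y=int(p[0]),int(p[1])
for s in(43,-43):
  for h in (0,13,50): print(s,h,proj(c,T+R@np.array([0,s,-h]))-[x-80,y-100])
cv2.imwrite("pics/s3.png",cv2.resize(c["frame"][y-100:y+50,x-80:x+80],None,fx=4,fy=4,interpolation=cv2.INTER_NEAREST))
E
```

```text
[331.596 394.531]
43 0 [80.271 80.71 ]
43 13 [80.42  75.459]
43 50 [80.859 60.029]
-43 0 [ 80.949 122.088]
-43 13 [ 81.118 116.746]
-43 50 [ 81.614 101.003]
```

View pics/s3.png

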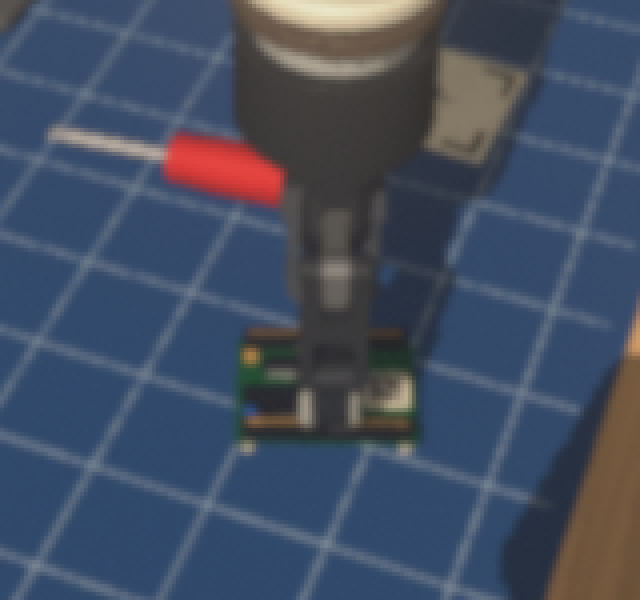

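Request:
move_arm:
  commands:
    - [[0,0,0],[0,0,0],100]
    - [[0,0,0],[0,0,0],100]
    - [[0,0,0],[0,0,0],105]
    - [[0,0,0],[0,0,0],110]
    - [[0,0,0],[0,0,0],115]
  newtons: 25

```text
t: 8.05
tcp_pos: [428.5, 235.5, -0.4]
tcp_rot: [[0.934, 0.358, -0.0], [0.358, -0.934, -0.0], [-0.0, -0.0, -1.0]]
contact_force: [-0.3, -0.2, 0.1]
opening: 46.7
```

```bash
python3 - <<'E'
from h import *
o=status.get_obs();print(o["tcp_pos"],o["opening"],o["contact_force"])
c=camera("wrist");cv2.imwrite("pics/w4.png",c["frame"])
c=camera("side");cv2.imwrite("pics/s4.png",cv2.resize(c["frame"][300:450,250:410],None,fx=4,fy=4,interpolation=cv2.INTER_CUBIC))
E
```

```text
[428.483 235.478  -0.359] 46.69814109226675 [-0.287 -0.191  0.077]
```

View pics/w4.png

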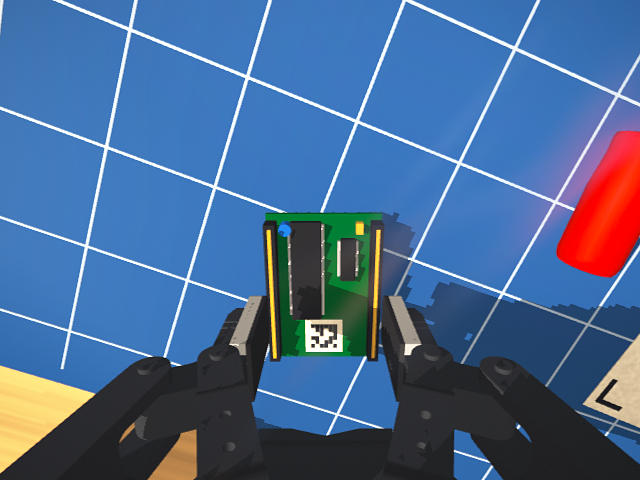

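View pics/s4.png

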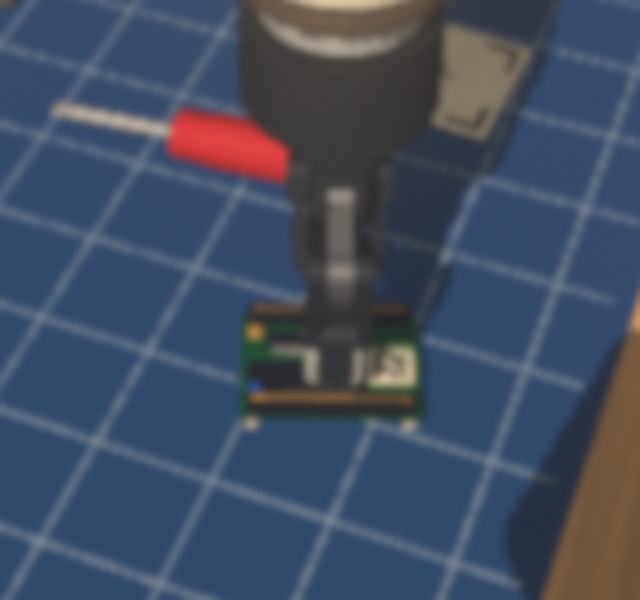

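```bash
python3 - <<'E'
from h import *
c=camera("wrist")
o=status.get_obs();R=np.array(o["tcp_rot"]);T=o["tcp_pos"]
P=cloud(c,np.ones((480,640),bool)); L=(P-T)@R   # tool coords
S=L[(abs(L[:,1])<45)&(abs(L[:,1])>22)&(abs(L[:,0])<16)&(L[:,2]<-24)]
for side in (1,-1):
    Q=S[S[:,1]*side>0]; print(side,len(Q)); 
    print(Q[np.argsort(-Q[:,2])[:400:40]])
E
```

```text
1 7190
[[ -0.18   24.323 -34.259]
 [  1.861  24.24  -37.078]
 [ 10.622  28.412 -38.401]
 [ -1.084  24.37  -39.905]
 [ 10.948  26.025 -40.781]
 [ 10.88   28.247 -41.5  ]
 [  3.395  24.218 -42.2  ]
 [ 10.704  25.321 -42.83 ]
 [ 10.745  24.791 -43.735]
 [ 11.083  28.487 -44.393]]
-1 8151
[[ -0.826 -22.785 -33.878]
 [  9.992 -25.034 -37.057]
 [-10.288 -22.561 -38.544]
 [ 10.865 -25.35  -39.675]
 [-10.797 -22.695 -40.646]
 [ 10.908 -26.603 -41.472]
 [  1.722 -22.648 -42.316]
 [ -8.282 -22.632 -43.024]
 [  5.576 -22.644 -43.665]
 [  6.382 -32.142 -44.32 ]]
```

Request:
move_arm:
  commands:
    - [[0,0,0],[0,0,0],60]
    - [[0,0,0],[0,0,0],60]
    - [[0,0,10],[0,0,0],60]
    - [[0,0,20],[0,0,0],60]
    - [[0,0,24],[0,0,0],60]
    - [[0,0,24],[0,0,0],60]

```text
t: 8.95
tcp_pos: [428.0, 235.4, -24.9]
tcp_rot: [[0.934, 0.358, -0.001], [0.358, -0.934, -0.0], [-0.001, -0.0, -1.0]]
contact_force: [-0.2, -0.3, -0.1]
opening: 65.0
```

```bash
cat >> h.py <<'E'
def tips(c):
    o=status.get_obs();R=np.array(o["tcp_rot"]);T=o["tcp_pos"]
    P=cloud(c,np.ones((480,640),bool)); L=(P-T)@R
    for side in (1,-1):
        Q=L[(abs(L[:,1]-side*o["opening"]/2)<5)&(abs(L[:,0])<12)&(L[:,2]<-8)&(P[:,2]<150)]
        print("tips",side,len(Q),np.sort(-Q[:,2])[[5,20,50,100]] if len(Q)>100 else 0)
E
python3 - <<'E'
from h import *
o=status.get_obs();print(o["tcp_pos"],o["opening"],o["contact_force"])
c=camera("wrist");cv2.imwrite("pics/w5.png",c["frame"]);tips(c)
E
```

```text
[428.026 235.358 -24.878] 65.0473971054477 [-0.196 -0.339 -0.06 ]
tips 1 4046 [24.062 24.382 24.624 24.824]
tips -1 4510 [23.841 24.331 24.641 24.812]
```

View pics/w5.png

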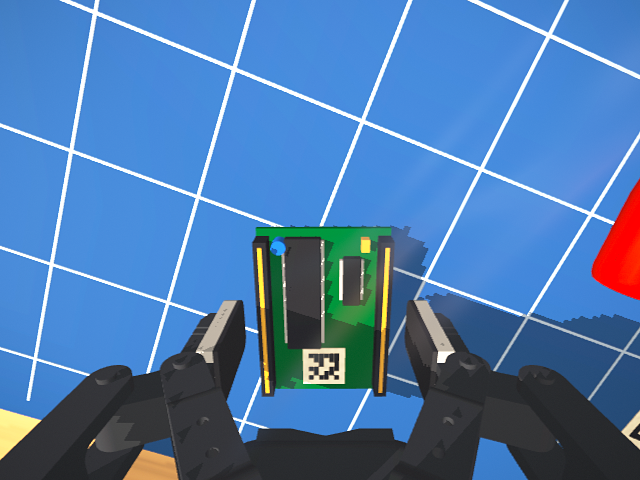

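Request:
move_arm:
  commands:
    - [[0,0,4],[0,0,0],60]
    - [[0,0,4],[0,0,0],60]
    - [[0,0,4],[0,0,0],95]
    - [[0,0,4],[0,0,0],120]
    - [[0,0,4],[0,0,0],120]
    - [[0,0,4],[0,0,0],130]
    - [[0,0,4],[0,0,0],130]
  newtons: 40

```text
t: 9.88
tcp_pos: [428.7, 235.5, -27.9]
tcp_rot: [[0.934, 0.358, 0.0], [0.358, -0.934, -0.0], [0.0, 0.0, -1.0]]
contact_force: [-1.6, -1.1, 6.2]
opening: 51.1
```

```bash
python3 - <<'E'
from h import *
o=status.get_obs();print(o["tcp_pos"],o["opening"],o["contact_force"])
c=camera("wrist");cv2.imwrite("pics/w6.png",c["frame"])
R=np.array(o["tcp_rot"]);T=o["tcp_pos"]
P=cloud(c,np.ones((480,640),bool)); L=(P-T)@R
for side in (1,-1):
    Q=L[(L[:,1]*side>22)&(L[:,1]*side<31)&(abs(L[:,0])<12)]
    Q=Q[np.argsort(-Q[:,2])]; print(Q[:600:60])
E
```

```text
[428.716 235.548 -27.923] 51.081756068714405 [-1.622 -1.057  6.179]
[[  8.592  30.794 -27.737]
 [ 10.797  29.896 -43.013]
 [ -9.601  26.239 -45.917]
 [ -4.812  22.034 -46.291]
 [ 10.915  26.973 -46.48 ]
 [  6.34   22.643 -46.627]
 [ -9.486  26.098 -46.751]
 [ 11.55   24.241 -46.889]
 [ -8.842  24.847 -47.024]
 [  9.606  22.039 -47.167]]
[[  7.918 -29.332 -27.219]
 [  8.028 -30.207 -29.381]
 [ 11.118 -27.938 -42.723]
 [  4.19  -23.946 -45.815]
 [ -0.24  -22.537 -46.44 ]
 [  8.948 -23.555 -46.669]
 [ -2.206 -24.507 -46.822]
 [ -2.522 -24.491 -47.022]
 [-11.439 -24.161 -47.174]
 [ 10.177 -22.249 -47.387]]
```

View pics/w6.png

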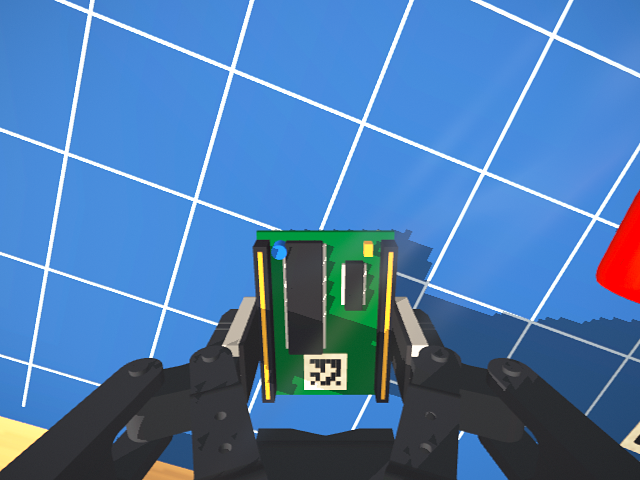

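Request:
move_arm:
  commands:
    - [[0,0,-15],[0,0,0],140]
    - [[0,0,-50],[0,0,0],140]
    - [[0,0,-80],[0,0,0],140]
    - [[0,0,-80],[0,0,0],140]

```text
t: 10.42
tcp_pos: [430.4, 236.4, 54.2]
tcp_rot: [[0.934, 0.358, 0.004], [0.358, -0.934, 0.002], [0.005, -0.0, -1.0]]
contact_force: [0.1, 0.3, -1.6]
opening: 51.2
```

```bash
python3 - <<'E'
from h import *
o=status.get_obs();print(o["tcp_pos"],o["opening"],o["contact_force"])
c=camera("wrist");cv2.imwrite("pics/w7.png",c["frame"])
R=np.array(o["tcp_rot"]);T=o["tcp_pos"]
m=masks_of(c,"board2")[0]
P=cloud(c,m["mask"]);L=(P-T)@R
H=L[:,2]; print(np.percentile(H,[1,5,25,50,75,95,99]))
top=np.percentile(P[:,2],98);T2=P[P[:,2]>top-5];print(top,cv2.minAreaRect(T2[:,:2].astype(np.float32)))
print(masks_of(c,"board2")[0]["extent"])
for q in mark_of(c,"board2_label")[:2]: 
    d=depth(c,q["uv"]);print(q["uv"],d,(d-T)@R)
go((443+30,38,60),Rdown(0))
c=camera("side");print([ (m["extent"],cloud(c,m["mask"]).mean(0)) for m in masks_of(c,"board4")])
E
```

```text
[430.376 236.424  54.215] 51.235716070588175 [ 0.061  0.311 -1.569]
[-47.69  -47.114 -43.06  -39.613 -38.391 -37.597 -36.934]
101.72313025846924 ((430.78399658203125, 235.5186004638672), (69.24563598632812, 52.303890228271484), 20.885013580322266)
[253.4, 236.1, 395.2, 400.5]
[326.7, 373.4] [407.079 225.634  93.037] [-25.428   1.739 -38.944]
shift [-28.3, 199.9, -8.9] rot [0.03, 0.08, 20.96] len 202 ang 21.0
[([310.8, 341.8, 360.6, 372.8], array([430.574, 238.627,  91.086])), ([194.6, 418.9, 223.5, 454.8], array([571.972, 391.358,  11.883]))]
```

View pics/w7.png

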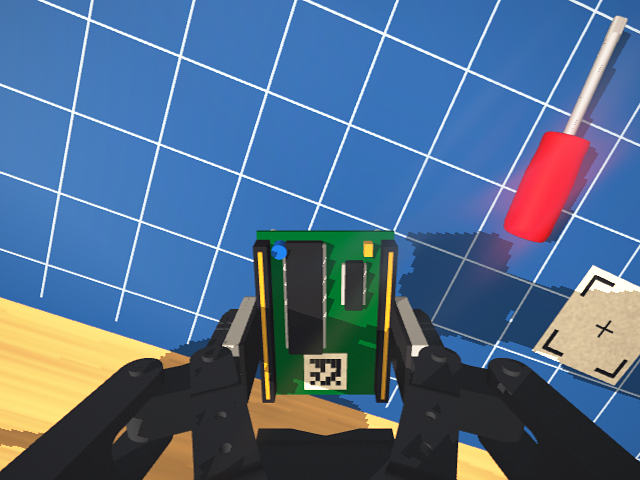

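```bash
python3 - <<'E'
from h import *
R=Rdown(21)
for z in (54,-20,-27): go((466.2,48.2,z),R)
E
```

```text
shift [-31.1, 188.2, -3.1] rot [0.0, 0.1, -0.02] len 191 ang 0.1
shift [-30.9, 188.2, 70.9] rot [0.0, 0.1, -0.02] len 203 ang 0.1
shift [-30.9, 188.2, 77.9] rot [0.0, 0.1, -0.02] len 206 ang 0.1
```

Request:
move_arm:
  commands:
    - [[-8,47,0],[0,0,0],140]
    - [[-16,94,0],[0,0,0],140]
    - [[-24,141,0],[0,0,0],140]
    - [[-32,188,0],[0,0,0],140]
    - [[-32,188,20],[0,0,0],140]
    - [[-32,188,50],[0,0,0],140]
    - [[-32,188,70],[0,0,0],140]
    - [[-32,188,77],[0,0,0],140]
    - [[-32,188,77],[0,0,0],140]
    - [[-32,188,77],[0,0,0],140]

```text
t: 11.98
tcp_pos: [466.5, 48.7, -24.7]
tcp_rot: [[0.934, 0.358, 0.001], [0.358, -0.934, 0.0], [0.001, 0.0, -1.0]]
contact_force: [0.3, -0.1, -1.3]
opening: 50.9
```

```bash
cat >> h.py <<'E'
def st():
    o=status.get_obs();print("t",round(o["t"],2),"tcp",o["tcp_pos"],"open",round(o["opening"],1),"F",o["contact_force"]);return o
E
python3 - <<'E'
from h import *
o=st()
c=camera("wrist");cv2.imwrite("pics/w8.png",c["frame"])
for q in mark_of(c,"board2_label")[:2]: print(q["uv"],depth(c,q["uv"]),ray_z(c,q["uv"],11))
m=masks_of(c,"board2")[0];P=cloud(c,m["mask"]);top=np.percentile(P[:,2],98);T2=P[P[:,2]>top-5];print(top,cv2.minAreaRect(T2[:,:2].astype(np.float32)))
E
```

```text
t 11.97 tcp [466.506  48.71  -24.728] open 50.9 F [ 0.335 -0.127 -1.299]
[328.2, 372.5] [444.302  37.701  14.623] [441.737  36.675  11.   ]
22.80145366659558 ((467.0369567871094, 48.03586196899414), (68.9698486328125, 52.22734451293945), 20.988059997558594)
```

View pics/w8.png

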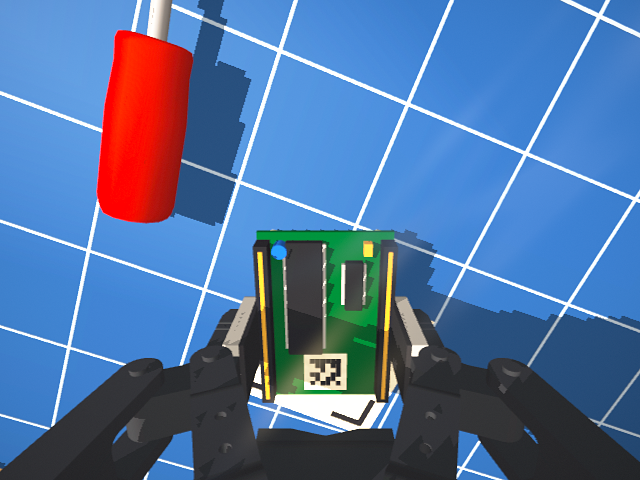

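Request:
move_arm:
  commands:
    - [[0,0,2],[0,0,0],140]
    - [[0,0,3],[0,0,0],140]
    - [[0,0,3],[0,0,0],140]
    - [[0,0,3],[0,0,0],100]
    - [[0,0,3],[0,0,0],60]
    - [[0,0,3],[0,0,0],30]
    - [[0,0,3],[0,0,0],0]
    - [[0,0,-30],[0,0,0],0]
    - [[0,0,-90],[0,0,0],0]
    - [[0,0,-150],[0,0,0],0]
    - [[0,0,-200],[0,0,0],0]
    - [[0,0,-200],[0,0,0],0]

```text
t: 13.62
tcp_pos: [468.9, 48.8, 178.3]
tcp_rot: [[0.934, 0.358, 0.008], [0.358, -0.934, -0.001], [0.007, 0.004, -1.0]]
contact_force: [0.7, -0.5, 0.2]
opening: 85.5
```

```bash
python3 - <<'E'
from h import *
o=st()
for n in ("wrist","side"):
    c=camera(n);cv2.imwrite(f"pics/{n}9.png",c["frame"])
    for nm in ("board2_label","board4_label","trigger_face","grip_back","stand"):
        for q in mark_of(c,nm)[:1]: print(n,nm,q["score"],q["uv"],depth(c,q["uv"]),ray_z(c,q["uv"],11))
    for m in masks_of(c,"board2"):
        P=cloud(c,m["mask"]);T2=P[(P[:,2]>14)&(P[:,2]<24)]
        if len(T2)>20:print(m["score"],cv2.minAreaRect(T2[:,:2].astype(np.float32)))
E
```

```text
t 13.62 tcp [468.906  48.826 178.319] open 85.5 F [ 0.658 -0.46   0.247]
wrist board2_label 0.65 [327.7, 234.1] [446.133  35.397  11.81 ] [445.907  35.3    11.   ]
0.9 ((466.634033203125, 47.78898620605469), (68.34902954101562, 51.936370849609375), 20.81211280822754)
side board2_label 0.76 [357.7, 313.8] [446.95   42.12   13.305] [447.653  39.573  11.   ]
side board4_label 0.68 [210.0, 429.2] [576.649 374.333   8.032] [575.175 376.113  11.   ]
side grip_back 0.9 [232.3, 238.5] [680.399  93.775 162.184] [ 808.383 -106.425   11.   ]
side stand 0.7 [259.9, 287.4] [664.965  31.879   6.514] [662.152  36.854  11.   ]
0.78 ((466.3285827636719, 49.13544464111328), (66.51628112792969, 55.97137451171875), 20.36459732055664)
0.74 ((572.7879028320312, 388.71026611328125), (36.44080352783203, 50.014129638671875), 21.8248291015625)
```

View pics/wrist9.png

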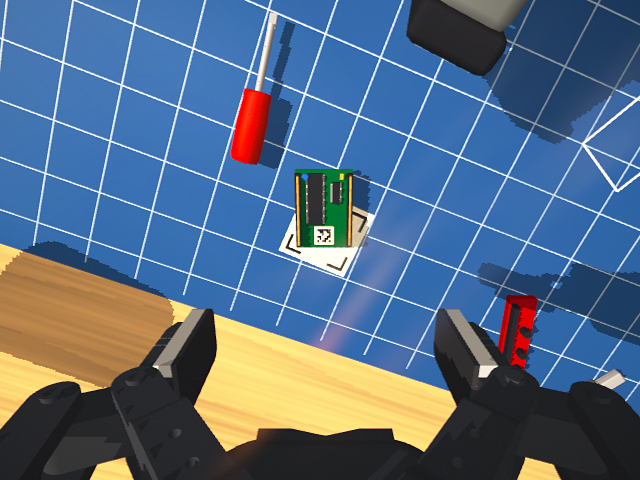

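View pics/side9.png

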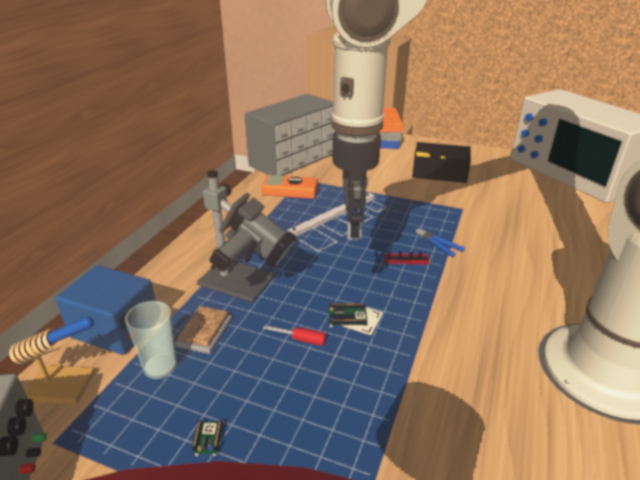

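```bash
cat >> h.py <<'E'
PHI=np.radians(-2.9);O=np.array([672.5,26.2,0])
xs=np.array([np.cos(PHI),np.sin(PHI),0]);ys=np.array([-np.sin(PHI),np.cos(PHI),0]);zz=np.array([0,0,1.])
nn=-.866*xs-.5*zz
RT=np.c_[ys,-nn,np.cross(ys,-nn)]
CT=O+58*ys+147*zz+3*nn   # pad mid point when home
def trigT(back,ahead=41): return CT+RT[:,2]*(ahead-back)
E
python3 - <<'E'
from h import *
print(RT,CT,trigT(0),trigT(150))
go((500,100,300),RT)
go(trigT(150),RT)
E
```

```text
[[ 0.051  0.865  0.499]
 [ 0.999 -0.044 -0.025]
 [ 0.     0.5   -0.866]] [672.84   84.257 145.5  ] [693.313  83.22  109.994] [618.41   87.014 239.894]
shift [50.3, -35.9, -125.5] rot [-26.59, 17.29, -64.54] len 140 ang 71.9
shift [156.2, 18.7, -65.4] rot [-26.59, 17.29, -64.54] len 170 ang 71.9
```

Request:
move_arm:
  commands:
    - [[50,-36,-125],[-26.6,17.3,-64.5],0]
    - [[50,-36,-125],[-26.6,17.3,-64.5],0]
    - [[50,-36,-125],[-26.6,17.3,-64.5],0]
    - [[50,-36,-125],[-26.6,17.3,-64.5],0]
    - [[50,-36,-125],[-26.6,17.3,-64.5],0]
    - [[50,-36,-125],[-26.6,17.3,-64.5],0]
    - [[50,-36,-125],[-26.6,17.3,-64.5],0]
    - [[50,-36,-125],[-26.6,17.3,-64.5],0]
    - [[90,-14,-100],[-26.6,17.3,-64.5],0]
    - [[156,19,-65],[-26.6,17.3,-64.5],0]
    - [[156,19,-65],[-26.6,17.3,-64.5],0]
    - [[156,19,-65],[-26.6,17.3,-64.5],0]

```text
t: 15.82
tcp_pos: [620.7, 85.7, 237.7]
tcp_rot: [[0.057, 0.866, 0.497], [0.998, -0.053, -0.022], [0.007, 0.497, -0.868]]
contact_force: [-0.7, 0.2, -0.2]
opening: 85.2
```

```bash
python3 - <<'E'
from h import *
o=st();print(o["tcp_rot"]-RT)
go(trigT(60),RT);go(trigT(0),RT)
for n in ("wrist","side"):
    c=camera(n);cv2.imwrite(f"pics/{n}10.png",c["frame"])
    for nm in ("trigger_face","grip_back"):
        for q in mark_of(c,nm)[:2]: print(n,nm,q["score"],q["uv"],depth(c,q["uv"]))
    print(proj(c,CT-3*nn),proj(c,CT-19*nn),proj(c,CT+30*nn))
E
```

```text
t 15.82 tcp [620.689  85.651 237.697] open 85.2 F [-0.7    0.193 -0.201]
[[ 0.006  0.001 -0.003]
 [-0.    -0.009  0.003]
 [ 0.007 -0.003 -0.002]]
shift [1.0, -0.7, 86.9] rot [-0.18, -0.18, -0.52] len 87 ang 0.6
shift [0.8, -0.5, 146.9] rot [-0.18, -0.18, -0.52] len 147 ang 0.6
wrist trigger_face 0.78 [287.0, 221.9] [645.778  87.368 138.192]
wrist trigger_face 0.74 [264.1, 243.6] [670.217  27.782  11.075]
[327.394 221.27 ] [348.275 221.098] [284.367 221.624]
side trigger_face 0.64 [251.2, 253.3] [645.286  89.839 135.538]
side grip_back 0.74 [231.2, 238.7] [680.231  97.797 164.201]
[237.891 243.245] [231.213 237.972] [251.682 254.134]
```

View pics/wrist10.png

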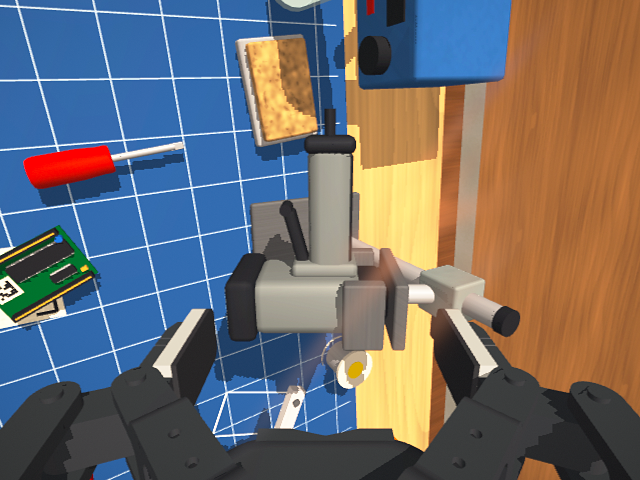

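View pics/side10.png

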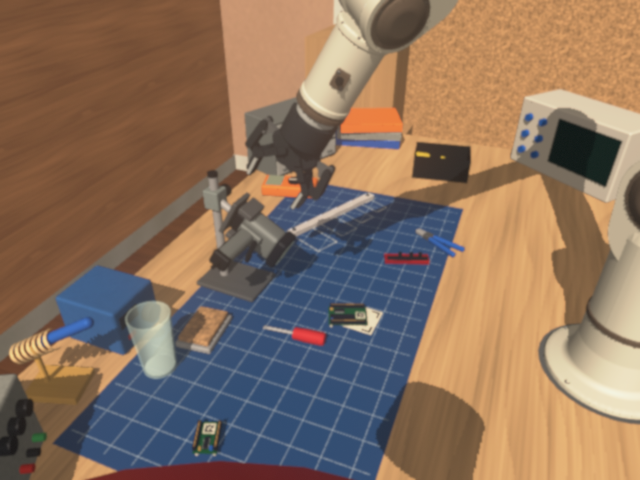

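Request:
move_arm:
  commands:
    - [[0,1,40],[0,0,0],0]
    - [[0,1,80],[0,0,0],0]
    - [[0,1,110],[0,0,0],0]
    - [[0,1,130],[0,0,0],0]
    - [[0,1,145],[0,0,0],0]
    - [[0,1,150],[0,0,0],0]
    - [[0,1,150],[0,0,0],0]
    - [[0,1,150],[0,0,0],0]
  newtons: 20

```text
t: 17.12
tcp_pos: [694.5, 82.7, 111.6]
tcp_rot: [[0.051, 0.864, 0.501], [0.999, -0.044, -0.026], [-0.0, 0.502, -0.865]]
contact_force: [-0.3, -0.6, -1.1]
opening: 85.5
```

```bash
python3 - <<'E'
from h import *
o=st();print(o["tcp_rot"]-RT, trigT(0));print("err tool",RT.T@(o["tcp_pos"]-trigT(0)))
for n in ("wrist","side"):
    c=camera(n);cv2.imwrite(f"pics/{n}11.png",c["frame"])
    print(proj(c,CT-3*nn),proj(c,CT-19*nn),proj(c,CT+30*nn))
c=camera("wrist");R=np.array(o["tcp_rot"]);T=o["tcp_pos"]
P=cloud(c,np.ones((480,640),bool)); L=(P-T)@R
Q=L[(abs(L[:,0])<10)&(abs(L[:,1])<60)&(L[:,2]<-15)&(L[:,2]>-90)]
h,ye=np.histogram(Q[:,1],bins=np.arange(-60,61,4))
for i in range(len(h)):
    s=Q[(Q[:,1]>=ye[i])&(Q[:,1]<ye[i+1])]
    if len(s)>5: print(ye[i],len(s),np.percentile(s[:,2],[2,50,98]))
E
```

```text
t 17.12 tcp [694.531  82.731 111.605] open 85.5 F [-0.321 -0.56  -1.054]
[[ 0.001 -0.001  0.002]
 [-0.    -0.001 -0.001]
 [-0.     0.002  0.001]] [693.313  83.22  109.994]
err tool [-0.427  1.88  -0.775]
[326.917 319.399] [366.935 319.323] [244.326 319.557]
[237.891 243.245] [231.213 237.972] [251.682 254.134]
-60 77 [-89.884 -87.596 -55.605]
-56 487 [-76.839 -66.055 -52.487]
-52 157 [-81.888 -69.521 -50.061]
-48 620 [-83.673 -74.776 -50.161]
-44 2315 [-82.638 -67.439 -46.01 ]
-36 37 [-49.325 -48.274 -47.172]
-32 211 [-49.31  -47.984 -46.338]
-28 537 [-49.274 -48.05  -35.366]
-24 663 [-48.951 -46.059 -34.961]
-20 107 [-47.713 -41.913 -34.884]
-16 127 [-49.369 -47.5   -45.177]
-12 467 [-54.094 -52.483 -49.429]
-8 523 [-55.584 -54.13  -52.727]
-4 532 [-55.88  -54.793 -53.756]
0 524 [-55.823 -54.768 -53.648]
4 512 [-55.796 -54.72  -53.625]
8 509 [-55.732 -54.432 -53.29 ]
12 491 [-54.246 -52.95  -51.605]
16 323 [-52.023 -49.924 -48.493]
40 2262 [-82.597 -67.268 -46.023]
44 677 [-83.713 -75.744 -49.871]
48 182 [-82.076 -68.344 -49.926]
52 472 [-76.918 -65.908 -51.91 ]
56 93 [-89.865 -74.84  -56.682]
```

View pics/wrist11.png

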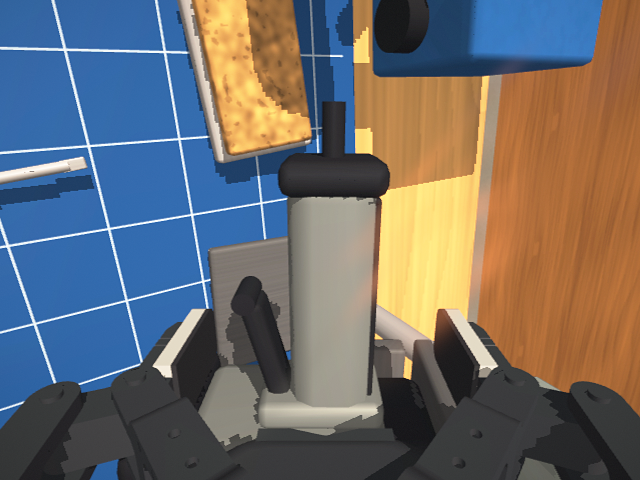

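Request:
move_arm:
  commands:
    - [[0,-1,6],[0,0,0],60]
    - [[0,-1,6],[0,0,0],100]
    - [[0,-1,6],[0,0,0],125]
    - [[0,-1,6],[0,0,0],140]
    - [[0,-1,6],[0,0,0],150]
    - [[0,-1,6],[0,0,0],150]
    - [[0,-1,6],[0,0,0],150]
  newtons: 20

```text
t: 18.15
tcp_pos: [697.3, 83.0, 105.7]
tcp_rot: [[0.052, 0.864, 0.501], [0.999, -0.045, -0.025], [0.001, 0.502, -0.865]]
contact_force: [-2.4, 0.3, 5.0]
opening: 37.9
```

```bash
python3 - <<'E'
from h import *
o=st();print("err tool",RT.T@(o["tcp_pos"]-trigT(0)),"F tool",RT.T@o["contact_force"])
c=camera("wrist");cv2.imwrite(f"pics/wrist12.png",c["frame"])
E
```

```text
t 18.15 tcp [697.301  83.043 105.733] open 37.9 F [-2.398  0.297  4.998]
err tool [0.025 1.325 5.686] F tool [ 0.175  0.412 -5.533]
```

View pics/wrist12.png

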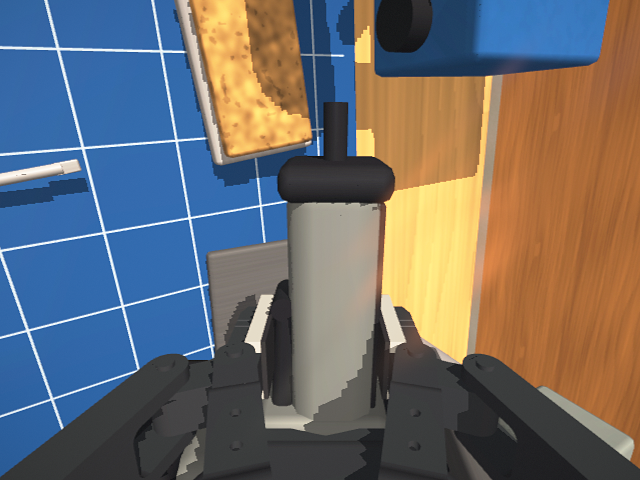

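Request:
move_arm:
  commands:
    - [[0,0,0],[0,0,0],150]
    - [[0,0,0],[0,0,0],150]
    - [[0,0,0],[0,0,0],100]
    - [[0,0,0],[0,0,0],40]
    - [[0,0,0],[0,0,0],0]
    - [[0,0,0],[0,0,0],0]
    - [[0,0,0],[0,0,0],0]
    - [[0,0,0],[0,0,0],0]

```text
t: 19.2
tcp_pos: [696.5, 82.6, 104.8]
tcp_rot: [[0.051, 0.864, 0.5], [0.999, -0.044, -0.026], [-0.0, 0.501, -0.866]]
contact_force: [-1.2, 0.3, -1.0]
opening: 85.5
```

```bash
python3 - <<'E'
from h import *
o=st()
c=camera("wrist");cv2.imwrite(f"pics/wrist13.png",c["frame"])
R=np.array(o["tcp_rot"]);T=o["tcp_pos"]
P=cloud(c,np.ones((480,640),bool)); L=(P-T)@R
Q=L[(abs(L[:,0])<10)&(abs(L[:,1])<38)&(L[:,2]<-15)&(L[:,2]>-62)];print("trig front y",np.percentile(Q[:,1],[0.5,2,98,99.5]))
c=camera("side");cv2.imwrite(f"pics/side13.png",c["frame"])
for q in mark_of(c,"board2_label")[:1]: print(q["score"],q["uv"],depth(c,q["uv"]),ray_z(c,q["uv"],11))
for m in masks_of(c,"board2"):
    P=cloud(c,m["mask"]);T2=P[(P[:,2]>14)&(P[:,2]<24)]
    if len(T2)>20:print(m["score"],cv2.minAreaRect(T2[:,:2].astype(np.float32)))
E
```

```text
t 19.2 tcp [696.531  82.591 104.816] open 85.5 F [-1.241  0.348 -1.048]
trig front y [-30.93  -28.273  19.732  20.389]
0.63 [357.3, 311.7] [450.343  33.74   10.804] [450.282  33.959  11.   ]
0.91 ((466.23358154296875, 49.50993347167969), (66.55579376220703, 57.13322448730469), 20.362337112426758)
0.84 ((572.7650756835938, 389.0804138183594), (36.90646743774414, 49.04989242553711), 22.16171646118164)
```

View pics/side13.png

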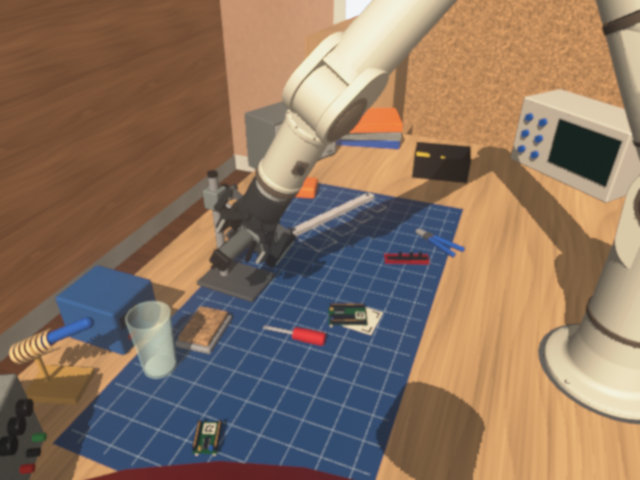

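```bash
python3 - <<'E'
from h import *
T0=trigT(0)+RT@np.array([0,0,6]) # commanded approx
go(trigT(150),RT,T0,RT)
go((560,90,300),RT,T0,RT)
go((466.6,48.5,150),Rdown(21),T0,RT)
go((466.6,48.5,60),Rdown(21),T0,RT)
E
```

```text
shift [0.0, -0.0, -156.0] rot [-0.0, 0.0, -0.0] len 156 ang 0.0
shift [0.0, -20.6, -237.3] rot [-0.0, 0.0, -0.0] len 238 ang 0.0
shift [-46.1, -174.6, -153.0] rot [26.57, -17.29, 64.51] len 237 ang 71.9
shift [-46.1, -219.6, -75.0] rot [26.57, -17.29, 64.51] len 237 ang 71.9
```

Request:
move_arm:
  commands:
    - [[0,0,-60],[0,0,0],0]
    - [[0,0,-120],[0,0,0],0]
    - [[0,-10,-180],[0,0,0],0]
    - [[0,-20,-237],[0,0,0],0]
    - [[-46,-120,-248],[26.6,-17.3,64.5],0]
    - [[-46,-120,-248],[26.6,-17.3,64.5],0]
    - [[-46,-120,-248],[26.6,-17.3,64.5],0]
    - [[-46,-120,-248],[26.6,-17.3,64.5],0]
    - [[-46,-120,-248],[26.6,-17.3,64.5],0]
    - [[-46,-120,-248],[26.6,-17.3,64.5],0]
    - [[-46,-120,-248],[26.6,-17.3,64.5],0]
    - [[-46,-175,-153],[26.6,-17.3,64.5],0]
    - [[-46,-220,-75],[26.6,-17.3,64.5],0]
    - [[-46,-220,-75],[26.6,-17.3,64.5],0]
    - [[-46,-220,-75],[26.6,-17.3,64.5],0]
    - [[-46,-220,-75],[26.6,-17.3,64.5],0]

```text
t: 21.4
tcp_pos: [466.7, 48.9, 60.2]
tcp_rot: [[0.933, 0.359, 0.0], [0.359, -0.933, 0.001], [0.0, -0.001, -1.0]]
contact_force: [0.8, 0.2, 0.9]
opening: 85.4
```

```bash
cat >> h.py <<'E'
def brd(c,lo=14,hi=24):
    for m in masks_of(c,"board2"):
        P=cloud(c,m["mask"]);T2=P[(P[:,2]>lo)&(P[:,2]<hi)]
        if len(T2)>20:
            x=cv2.minAreaRect(T2[:,:2].astype(np.float32));print("brd",round(m["score"],2),np.round(x[0],1),np.round(x[1],1),round(x[2],1))
E
python3 - <<'E'
from h import *
o=st();print(o["tcp_rot"]-Rdown(21))
c=camera("wrist");cv2.imwrite(f"pics/wrist14.png",c["frame"]);brd(c)
go((466.6,48,-28),Rdown(21))
E
```

```text
t 21.4 tcp [466.747  48.946  60.226] open 85.4 F [0.786 0.209 0.93 ]
[[-0.     0.     0.   ]
 [ 0.     0.     0.001]
 [ 0.    -0.001  0.   ]]
brd 0.73 [466.8  47.8] [68.4 52.1] 20.9
shift [-2.3, -0.1, 89.7] rot [0.08, -0.21, -0.03] len 90 ang 0.2
```

View pics/wrist14.png

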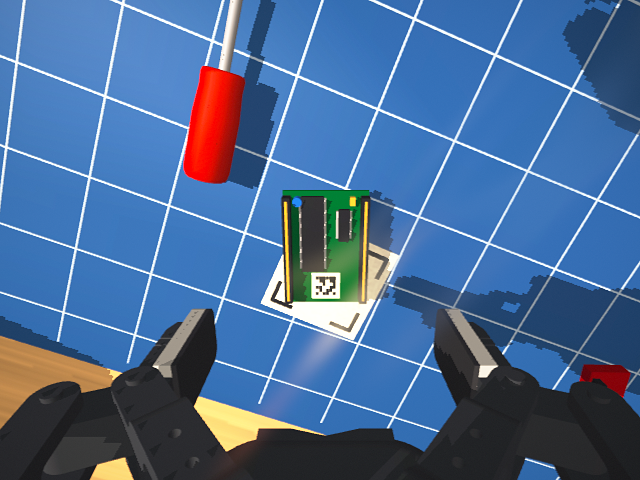

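Request:
move_arm:
  commands:
    - [[0,0.5,40],[0,0,0],30]
    - [[0,0.5,75],[0,0,0],60]
    - [[0,0.5,87],[0,0,0],60]
    - [[0,0.5,87],[0,0,0],60]
    - [[0,0.5,87],[0,0,0],110]
    - [[0,0.5,87],[0,0,0],130]
    - [[0,0.5,87],[0,0,0],140]
    - [[0,0.5,87],[0,0,0],140]
    - [[0,0.5,70],[0,0,0],140]
    - [[0,0.5,20],[0,0,0],140]
    - [[0,0.5,-20],[0,0,0],140]
    - [[0,0.5,-20],[0,0,0],140]
  newtons: 40

```text
t: 23.0
tcp_pos: [469.6, 48.0, 83.1]
tcp_rot: [[0.934, 0.358, 0.007], [0.358, -0.934, -0.001], [0.007, 0.003, -1.0]]
contact_force: [0.7, 0.3, -1.2]
opening: 50.7
```

```bash
python3 - <<'E'
from h import *
o=st()
c=camera("wrist");cv2.imwrite(f"pics/wrist15.png",c["frame"])
R=np.array(o["tcp_rot"]);m=masks_of(c,"board2")[0];P=cloud(c,m["mask"]);L=(P-o["tcp_pos"])@R
print(np.percentile(L[:,2],[2,50,98]));q=L[L[:,2]<np.percentile(L[:,2],2)+5];print(cv2.minAreaRect(q[:,:2].astype(np.float32)))
for n in ("side","scene"):
    c=camera(n)
    P=cloud(c,np.ones((480,640),bool))
    Q=P[(P[:,2]>9)&(P[:,2]<18)&(P[:,0]>530)&(P[:,0]<760)&(P[:,1]>-470)&(P[:,1]<-150)]
    print(n,len(Q),cv2.minAreaRect(Q[:,:2].astype(np.float32)))
    m=masks_of(c,"stop")
    if m:
        P=cloud(c,m[0]["mask"]);P=P[(P[:,2]>9)&(P[:,2]<18)];print(len(P),cv2.minAreaRect(P[:,:2].astype(np.float32)))
    for q in mark_of(c,"stop")[:1]: print(q,ray_z(c,q["uv"],0))
E
```

```text
t 23.0 tcp [469.599  48.048  83.103] open 50.7 F [ 0.685  0.296 -1.237]Traceback (most recent call last):
  File "<stdin>", line 4, in <module>
IndexError: list index out of range
```

View pics/wrist15.png

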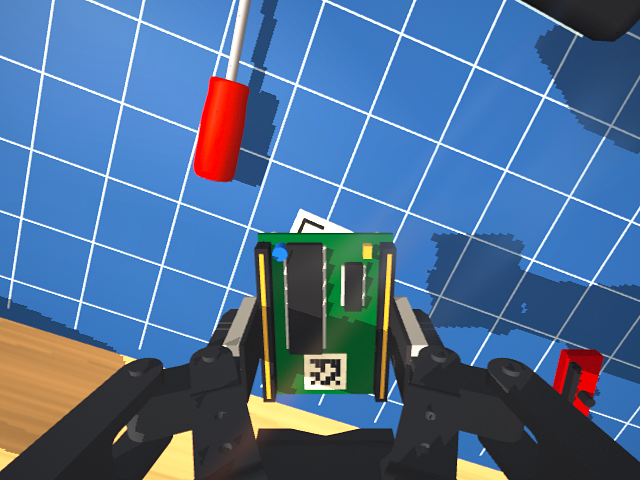

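Board held again. Measure the stop from the fixed cameras.

```bash
python3 - <<'E'
from h import *
for n in ("side","scene"):
    c=camera(n)
    P=cloud(c,np.ones((480,640),bool))
    Q=P[(P[:,2]>9)&(P[:,2]<18)&(P[:,0]>530)&(P[:,0]<760)&(P[:,1]>-470)&(P[:,1]<-150)]
    print(n,len(Q),cv2.minAreaRect(Q[:,:2].astype(np.float32)))
    m=masks_of(c,"stop")
    if m:
        P=cloud(c,m[0]["mask"]);P=P[(P[:,2]>9)&(P[:,2]<18)];print(len(P),cv2.minAreaRect(P[:,:2].astype(np.float32)))
    for q in mark_of(c,"stop")[:1]: print(q,ray_z(c,q["uv"],0))
    cv2.imwrite(f"pics/{n}16.png",c["frame"])
# look pose above stop
go((520,-230,220),Rdown(-32))
E
```

```text
side 327 ((689.5704956054688, -319.65802001953125), (104.86663818359375, 267.2345275878906), 17.17444610595703)
260 ((661.9837646484375, -247.4676055908203), (140.1295166015625, 24.80574607849121), 64.3675537109375)
{'uv': [336.0, 217.1], 'score': 0.87} [ 618.909 -311.105    0.   ]
scene 795 ((688.5848388671875, -339.55096435546875), (299.4696960449219, 153.31390380859375), 64.23983764648438)
234 ((573.0362548828125, 388.0061340332031), (42.96514892578125, 54.441593170166016), 17.981178283691406)
{'uv': [173.9, 280.7], 'score': 0.75} [ 614.514 -308.094    0.   ]
shift [-49.2, 278.8, -141.5] rot [-0.01, 0.1, 52.99] len 316 ang 53.0
```

```bash
python3 - <<'E'
from h import *
go((490,-240,220),Rdown(-26))
E
```

```text
shift [-80.7, 277.4, -141.4] rot [-0.02, 0.1, 46.99] len 322 ang 47.0
```

Request:
move_arm:
  commands:
    - [[0,0,-60],[0,0,0],140]
    - [[-10,40,-100],[0,0,8],140]
    - [[-25,85,-120],[0,0,16],140]
    - [[-40,135,-137],[0,0,24],140]
    - [[-55,185,-137],[0,0,32],140]
    - [[-70,235,-137],[0,0,40],140]
    - [[-81,277,-137],[0,0,47],140]
    - [[-81,277,-137],[0,0,47],140]
    - [[-81,277,-137],[0,0,47],140]
    - [[-81,277,-137],[0,0,47],140]

```text
t: 24.65
tcp_pos: [490.1, -237.9, 216.3]
tcp_rot: [[0.9, -0.436, -0.0], [-0.436, -0.9, 0.001], [-0.001, -0.0, -1.0]]
contact_force: [-0.0, 0.1, -0.0]
opening: 50.9
```

```bash
python3 - <<'E'
from h import *
o=st()
c=camera("wrist");cv2.imwrite(f"pics/wrist17.png",c["frame"])
P=cloud(c,np.ones((480,640),bool))
Q=P[(P[:,2]>11)&(P[:,2]<17)&(P[:,0]>530)&(P[:,0]<760)&(P[:,1]>-470)&(P[:,1]<-150)]
print(len(Q),cv2.minAreaRect(Q[:,:2].astype(np.float32)))
for q in mark_of(c,"stop")[:2]: print(q,ray_z(c,q["uv"],0))
for m in masks_of(c,"stop")[:2]:
    P=cloud(c,m["mask"]);P=P[(P[:,2]>10)&(P[:,2]<18)];print(m["score"],m["extent"],len(P),cv2.minAreaRect(P[:,:2].astype(np.float32)))
E
```

```text
t 24.65 tcp [ 490.142 -237.939  216.319] open 50.9 F [-0.036  0.07  -0.016]
8558 ((630.6072998046875, -315.1679382324219), (296.041748046875, 20.688114166259766), 64.33920288085938)
{'uv': [332.8, 36.5], 'score': 0.63} [ 621.132 -310.425    0.   ]
0.98 [166.5, 6.8, 502.3, 127.5] 8624 ((630.6212158203125, -315.083984375), (295.8704833984375, 20.726070404052734), 64.35713958740234)
```

View pics/wrist17.png

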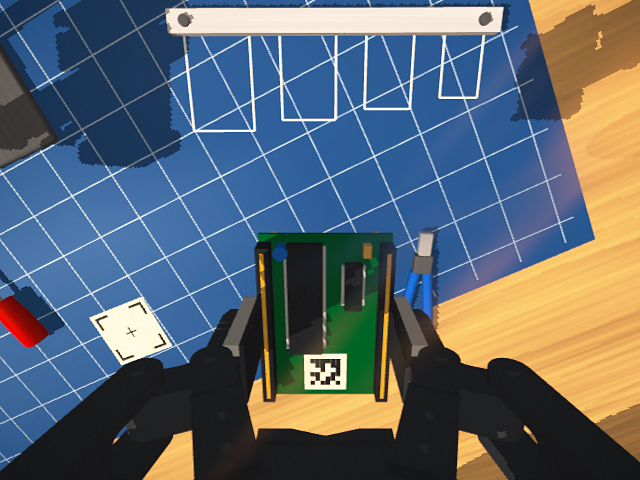

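```bash
cat >> h.py <<'E'
SX=np.array([np.cos(np.radians(-25.65)),np.sin(np.radians(-25.65)),0]);SY=np.array([-SX[1],SX[0],0]);SF=np.array([621.6,-310.8,0])
def bay(x,y): return SF+x*SX+y*SY
def held(c):
    o=status.get_obs();R=np.array(o["tcp_rot"]);T=o["tcp_pos"]
    P=cloud(c,np.ones((480,640),bool));L=(P-T)@R
    hw=o["opening"]/2+1
    q=L[(abs(L[:,1])<hw)&(abs(L[:,0])<50)&(L[:,2]<-35.5)&(L[:,2]>-55)]
    pc=q[(q[:,2]>-42)]
    hd=q[q[:,2]<-44]
    print("pcb z",np.median(pc[:,2]) if len(pc) else 0,"hdr",[np.percentile(hd[:,0],[1,99]),np.percentile(hd[:,1],[1,99]),np.median(hd[:,2])] if len(hd)>50 else 0)
    if len(pc)>50: print("pcb rect",cv2.minAreaRect(pc[:,:2].astype(np.float32)))
    for k in mark_of(c,"board2_label")[:1]+mark_of(c,"board4_label")[:1]:
        d=depth(c,k["uv"]);print("label tool",k["score"],(d-T)@R)
E
python3 - <<'E'
from h import *
c=camera("wrist");held(c)
p=bay(-42,24);print(p)
R=Rdown(-25.65)
go((p[0],p[1],60),R,p0=(490,-240,220),R0=Rdown(-26));go((p[0],p[1],60),R);
E
```

```text
pcb z -36.80373741959741 hdr [array([-33.185,  33.087]), array([-25.636,  26.184]), np.float64(-44.72770892341085)]
pcb rect ((-0.4860382080078125, -0.22353363037109375), (74.53018188476562, 52.5101203918457), 0.5379683971405029)
label tool 0.19 [-158.19  -225.619  215.311]
[ 594.128 -270.984    0.   ]
shift [107.2, -17.8, 160.0] rot [0.0, 0.0, -0.35] len 193 ang 0.4
shift [107.3, -17.3, 156.6] rot [0.01, -0.01, -0.33] len 191 ang 0.3
```

Request:
move_arm:
  commands:
    - [[50,-8,0],[0,0,-0.3],140]
    - [[107,-17,20],[0,0,-0.3],140]
    - [[107,-17,60],[0,0,-0.3],140]
    - [[107,-17,120],[0,0,-0.3],140]
    - [[107,-17,180],[0,0,-0.3],140]
    - [[107,-17,215],[0,0,-0.3],140]
    - [[107,-17,232],[0,0,-0.3],140]
    - [[107,-17,232],[0,0,-0.3],140]
    - [[107,-17,232],[0,0,-0.3],140]

```text
t: 26.08
tcp_pos: [595.3, -271.9, -13.5]
tcp_rot: [[0.901, -0.434, 0.003], [-0.434, -0.901, -0.001], [0.003, -0.0, -1.0]]
contact_force: [1.2, -0.2, 0.2]
opening: 50.7
```

```bash
cat >> h.py <<'E'
def instop(p):
    d=np.array(p)-SF; return np.array([d@SX,d@SY])
E
python3 - <<'E'
from h import *
o=st();print(instop(o["tcp_pos"]))
c=camera("wrist");cv2.imwrite(f"pics/wrist18.png",c["frame"]);held(c)
E
```

```text
t 26.07 tcp [ 595.333 -271.888  -13.528] open 50.7 F [ 1.167 -0.177  0.176]
[-40.523  23.707]
pcb z -36.84641059166913 hdr [array([-33.362,  32.83 ]), array([-25.437,  26.069]), np.float64(-44.605419909999824)]
pcb rect ((-0.3919563293457031, -0.16492843627929688), (74.35784912109375, 52.06935119628906), 0.33530348539352417)
label tool 0.69 [-24.04    1.288 -35.654]
```

View pics/wrist18.png

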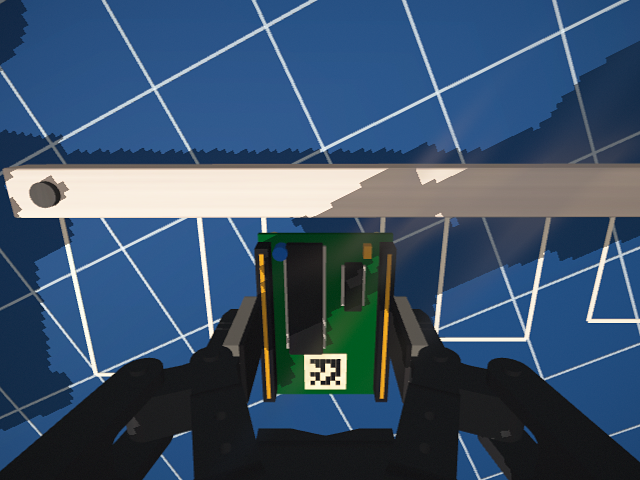

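Request:
move_arm:
  commands:
    - [[-1,0,6],[0,0,0],140]
    - [[-1,0,11],[0,0,0],140]
    - [[-1,0,13],[0,0,0],140]
    - [[-1,0,13],[0,0,0],140]
    - [[-1,0,13],[0,0,0],140]

```text
t: 26.85
tcp_pos: [592.8, -271.3, -25.7]
tcp_rot: [[0.901, -0.434, -0.001], [-0.434, -0.901, -0.002], [0.0, 0.002, -1.0]]
contact_force: [-8.5, 1.5, 21.5]
opening: 50.9
```

```bash
python3 - <<'E'
from h import *
o=st();print(instop(o["tcp_pos"]))
c=camera("wrist");held(c)
o=st()
E
```

```text
t 26.85 tcp [ 592.752 -271.342  -25.672] open 50.9 F [-8.502  1.496 21.481]
[-43.085  23.082]
pcb z -37.38862371360542 hdr [array([-33.527,  33.018]), array([-25.612,  26.333]), np.float64(-44.724822901746094)]
pcb rect ((6.208377838134766, -0.018720626831054688), (87.57103729248047, 53.0359992980957), 0.0023514418862760067)
label tool 0.8 [-25.855   1.756 -37.226]
t 27.0 tcp [ 592.724 -271.342  -25.703] open 50.7 F [-7.17   1.294 21.476]
```

Request:
move_arm:
  commands:
    - [[0,0,-1.5],[0,0,0],140]
    - [[2,0,-1.5],[0,0,0],140]
    - [[4,0,-1.5],[0,0,0],140]
    - [[4,0,-1.5],[0,0,0],140]
    - [[4,0,-1.5],[0,0,0],140]

```text
t: 27.62
tcp_pos: [594.0, -271.7, -25.7]
tcp_rot: [[0.901, -0.434, -0.005], [-0.434, -0.901, 0.0], [-0.005, 0.002, -1.0]]
contact_force: [-10.5, 4.2, 17.7]
opening: 50.7
```

```bash
python3 - <<'E'
from h import *
o=st();print(instop(o["tcp_pos"]))
E
```

```text
t 27.62 tcp [ 594.003 -271.737  -25.672] open 50.7 F [-10.513   4.21   17.662]
[-41.787  23.268]
```

Request:
move_arm:
  commands:
    - [[0,0,-3],[0,0,0],140]
    - [[0,0,-3],[0,0,0],140]
    - [[0,0,-3],[0,0,0],140]

```text
t: 28.0
tcp_pos: [596.3, -272.9, -24.4]
tcp_rot: [[0.901, -0.434, -0.0], [-0.434, -0.901, 0.0], [-0.0, -0.0, -1.0]]
contact_force: [-0.1, -0.3, -0.5]
opening: 51.0
```

```bash
python3 - <<'E'
from h import *
o=st();print(instop(o["tcp_pos"]))
c=camera("wrist");cv2.imwrite(f"pics/wrist19.png",c["frame"]);held(c)
E
```

```text
t 28.0 tcp [ 596.276 -272.906  -24.441] open 51.0 F [-0.124 -0.312 -0.535]
[-39.232  23.198]
pcb z -37.88974270606832 hdr [array([-33.247,  33.122]), array([-25.589,  26.318]), np.float64(-44.722793852195416)]
pcb rect ((6.220176696777344, -0.017698287963867188), (87.56734466552734, 52.99237060546875), 0.025518491864204407)
label tool 0.73 [-25.747   3.231 -36.849]
```

View pics/wrist19.png

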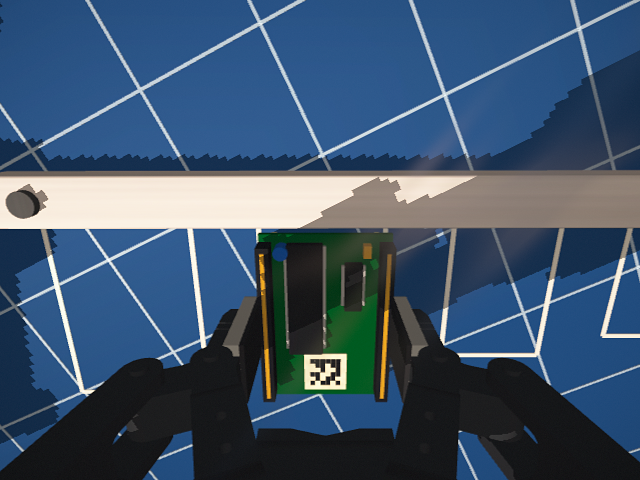

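Request:
move_arm:
  commands:
    - [[1,0,0],[0,0,0],140]
    - [[2,0,0],[0,0,0],140]
    - [[3,0,0],[0,0,0],140]
    - [[3,0,0],[0,0,0],140]

```text
t: 28.65
tcp_pos: [598.9, -274.0, -24.1]
tcp_rot: [[0.901, -0.434, -0.0], [-0.434, -0.901, 0.0], [-0.0, 0.0, -1.0]]
contact_force: [-1.1, -0.1, -1.1]
opening: 50.9
```

```bash
python3 - <<'E'
from h import *
o=st();print(instop(o["tcp_pos"]))
E
```

```text
t 28.65 tcp [ 598.901 -274.015  -24.109] open 50.9 F [-1.086 -0.106 -1.136]
[-36.385  23.335]
```

Request:
move_arm:
  commands:
    - [[1,0,0],[0,0,0],140]
    - [[1,0,0],[0,0,0],140]

```text
t: 28.9
tcp_pos: [598.9, -274.1, -24.3]
tcp_rot: [[0.901, -0.434, -0.002], [-0.434, -0.901, 0.001], [-0.002, 0.0, -1.0]]
contact_force: [-4.3, 2.4, 0.8]
opening: 50.7
```

```bash
python3 - <<'E'
from h import *
o=st();print(instop(o["tcp_pos"]))
E
```

```text
t 28.9 tcp [ 598.862 -274.051  -24.322] open 50.7 F [-4.267  2.383  0.787]
[-36.405  23.285]
```

Request:
move_arm:
  commands:
    - [[-0.6,0,1],[0,0,0],140]
    - [[-0.6,0,1.5],[0,0,0],140]
    - [[-0.6,0,1.5],[0,0,0],120]
    - [[-0.6,0,1.5],[0,0,0],90]
    - [[-0.6,0,1.5],[0,0,0],60]
    - [[-0.6,0,1.5],[0,0,0],60]
    - [[-0.6,0,-20],[0,0,0],30]
    - [[-0.6,0,-60],[0,0,0],0]
    - [[-0.6,0,-120],[0,0,0],0]
    - [[-0.6,0,-180],[0,0,0],0]
    - [[-0.6,0,-220],[0,0,0],0]
    - [[-0.6,0,-220],[0,0,0],0]

```text
t: 30.4
tcp_pos: [602.5, -274.6, 202.3]
tcp_rot: [[0.901, -0.434, 0.009], [-0.434, -0.901, -0.004], [0.009, -0.0, -1.0]]
contact_force: [-0.4, 0.3, -0.4]
opening: 85.5
```

```bash
cat >> h.py <<'E'
def instopchk(c):
    for m in masks_of(c,"board2"):
        P=cloud(c,m["mask"]);S=np.array([[*instop(p),p[2]] for p in P])
        T2=S[(S[:,2]>14)&(S[:,2]<24)&(abs(S[:,0])<150)]
        if len(T2)>20:
            x=cv2.minAreaRect(T2[:,:2].astype(np.float32));print("stop frame",round(m["score"],2),np.round(x[0],1),np.round(x[1],1),round(x[2],1))
E
python3 - <<'E'
from h import *
o=st()
c=camera("wrist");cv2.imwrite(f"pics/wrist20.png",c["frame"]);instopchk(c)
P=cloud(c,np.ones((480,640),bool))
Q=P[(P[:,2]>11)&(P[:,2]<17)&(P[:,0]>530)&(P[:,0]<760)&(P[:,1]>-470)&(P[:,1]<-150)]
Q=np.array([q for q in Q if instop(q)[0]>-4]);print(cv2.minAreaRect(Q[:,:2].astype(np.float32)))
c=camera("side");cv2.imwrite(f"pics/side20.png",c["frame"]);brd(c)
E
```

```text
t 30.4 tcp [ 602.532 -274.585  202.32 ] open 85.5 F [-0.35   0.339 -0.444]
stop frame 0.58 [-35.2  22.9] [52.  72.2] 89.9
((693.12841796875, -319.77899169921875), (338.61529541015625, 144.66006469726562), 65.80443572998047)
brd 0.81 [571.5 389.8] [35.7 47.2] 20.3
brd 0.61 [ 595.7 -269.8] [54.1 65.1] 65.0
```

View pics/wrist20.png

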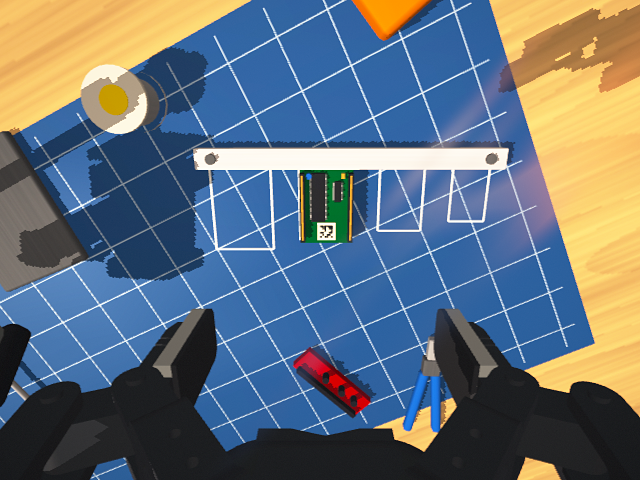

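View pics/side20.png

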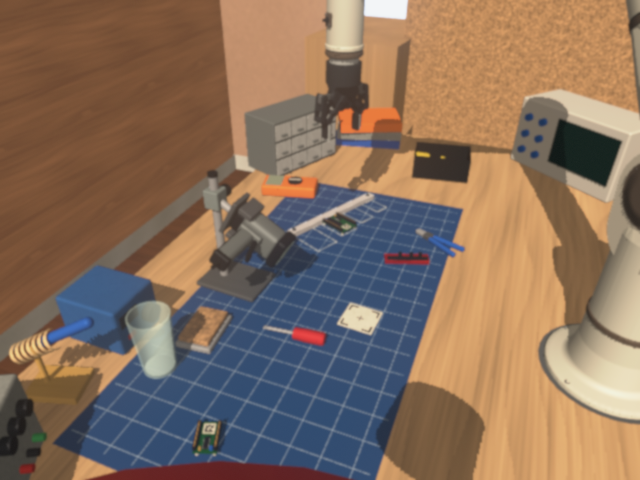

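```bash
python3 - <<'E'
from h import *
o=st();print(o["q"])
R0=Rdown(-25.65);p0=(602.5,-274.6,202.3)
go((480,-80,270),Rdown(40),p0,R0)
go((480,200,270),Rdown(111.5),p0,R0)
go((560,340,220),Rdown(111.5),p0,R0)
E
```

```text
t 30.6 tcp [ 598.466 -274.214  195.156] open 85.5 F [-0.048 -0.151  0.402]
[ 0.941  0.622 -0.826  1.521  0.475  1.211 -1.981]
shift [-194.7, -122.4, -67.7] rot [0.0, 0.0, -65.65] len 240 ang 65.7
shift [-315.9, -374.8, -67.7] rot [-0.0, -0.0, -137.15] len 495 ang 137.2
shift [-304.4, -535.6, -17.7] rot [-0.0, -0.0, -137.15] len 616 ang 137.2
```

Request:
move_arm:
  commands:
    - [[-60,-40,-40],[0,0,-10],0]
    - [[-100,-65,-75],[0,0,-20],0]
    - [[-140,-90,-75],[0,0,-30],0]
    - [[-191,-124,-75],[0,0,-40],0]
    - [[-215,-170,-75],[0,0,-50],0]
    - [[-240,-220,-75],[0,0,-60],0]
    - [[-262,-270,-75],[0,0,-70],0]
    - [[-288,-320,-75],[0,0,-80],0]
    - [[-312,-376,-75],[0,0,-90],0]
    - [[-310,-410,-60],[0,0,-100],0]
    - [[-307,-450,-50],[0,0,-110],0]
    - [[-304,-490,-40],[0,0,-120],0]
    - [[-301,-537,-25],[0,0,-130],0]
    - [[-301,-537,-25],[0,0,-137],0]
    - [[-301,-537,-25],[0,0,-137],0]
    - [[-301,-537,-25],[0,0,-137],0]
    - [[-301,-537,-25],[0,0,-137],0]

```text
t: 32.72
tcp_pos: [561.6, 339.3, 221.2]
tcp_rot: [[-0.361, 0.933, 0.001], [0.933, 0.361, -0.001], [-0.001, 0.0, -1.0]]
contact_force: [0.2, -0.4, -0.6]
opening: 85.6
```

```bash
python3 - <<'E'
from h import *
o=st();print(o["q"],o["tcp_rot"][:,0])
c=camera("wrist");cv2.imwrite(f"pics/wrist21.png",c["frame"]);brd(c)
for q in mark_of(c,"board4_label")[:1]: print(q["score"],depth(c,q["uv"]))
o=st()
E
```

```text
t 32.73 tcp [561.602 339.272 221.19 ] open 85.6 F [ 0.186 -0.375 -0.566]
[ 0.171  0.81  -1.273  1.495  0.778  1.411 -0.767] [-0.361  0.933 -0.001]
brd 0.56 [573.  386.9] [36.2 47.2] 21.1
0.94 [580.404 372.673  10.011]
t 32.88 tcp [561.668 339.536 221.399] open 85.7 F [ 0.487  0.797 -0.552]
```

View pics/wrist21.png

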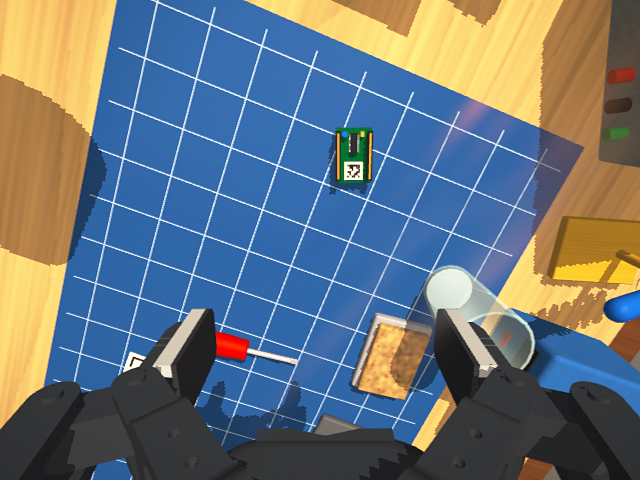

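Request:
move_arm:
  commands:
    - [[20,14,55],[0,0,0],0]
    - [[40,27.8,110],[0,0,0],0]
    - [[40,27.8,165],[0,0,0],40]
    - [[40,27.8,205],[0,0,0],60]
    - [[40,27.8,215],[0,0,0],80]
    - [[40,27.8,215],[0,0,0],80]
    - [[40,27.8,215],[0,0,0],80]

```text
t: 33.75
tcp_pos: [574.0, 388.6, 8.6]
tcp_rot: [[-0.362, 0.932, 0.003], [0.932, 0.362, 0.002], [0.001, 0.003, -1.0]]
contact_force: [0.8, 0.2, 0.4]
opening: 58.5
```

```bash
python3 - <<'E'
from h import *
o=st()
c=camera("wrist");cv2.imwrite(f"pics/wrist22.png",c["frame"]);brd(c)
o=st()
E
```

```text
t 33.75 tcp [573.971 388.64    8.578] open 58.5 F [0.838 0.224 0.433]
brd 0.69 [573.1 387.1] [36.2 49.2] 21.6
t 33.85 tcp [573.908 388.355   8.287] open 58.7 F [ 0.352 -0.764  0.358]
```

View pics/wrist22.png

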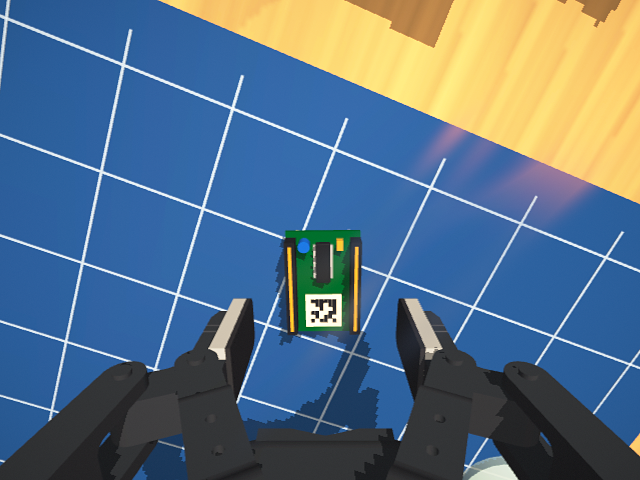

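Aligned. Descend, grip and lift.

Request:
move_arm:
  commands:
    - [[-1,-0.5,20],[0,0,0],80]
    - [[-1,-0.5,31],[0,0,0],80]
    - [[-1,-0.5,32],[0,0,0],80]
    - [[-1,-0.5,32],[0,0,0],120]
    - [[-1,-0.5,32],[0,0,0],150]
    - [[-1,-0.5,32],[0,0,0],175]
    - [[-1,-0.5,32],[0,0,0],185]
    - [[-1,-0.5,32],[0,0,0],185]
  newtons: 40

```text
t: 34.85
tcp_pos: [572.8, 386.8, -25.5]
tcp_rot: [[-0.363, 0.932, 0.001], [0.932, 0.363, 0.001], [0.0, 0.001, -1.0]]
contact_force: [-0.1, 0.5, 2.3]
opening: 34.9
```

```bash
python3 - <<'E'
from h import *
o=st()
E
```

```text
t 34.85 tcp [572.831 386.792 -25.51 ] open 34.9 F [-0.075  0.51   2.274]
```

```bash
python3 - <<'E'
from h import *
go((437.6,52,80),Rdown(111.15),p0=(573,387,-24),R0=Rdown(111.15))
E
```

```text
shift [-263.6, -247.2, -104.0] rot [0.0, 0.0, 0.0] len 376 ang 0.0
```

Request:
move_arm:
  commands:
    - [[0,0,-20],[0,0,0],195]
    - [[0,0,-60],[0,0,0],195]
    - [[0,0,-105],[0,0,0],195]
    - [[0,0,-105],[0,0,0],195]

```text
t: 35.35
tcp_pos: [574.5, 388.9, 84.9]
tcp_rot: [[-0.363, 0.932, 0.006], [0.932, 0.363, 0.005], [0.002, 0.007, -1.0]]
contact_force: [0.5, 0.3, -0.2]
opening: 35.2
```

```bash
python3 - <<'E'
from h import *
o=st()
c=camera("wrist");cv2.imwrite(f"pics/wrist23.png",c["frame"]);held(c)
E
```

```text
t 35.35 tcp [574.48  388.945  84.852] open 35.2 F [ 0.467  0.336 -0.196]
pcb z -38.845135348731155 hdr [array([-22.029,  25.226]), array([-17.633,  18.397]), np.float64(-47.10836460361878)]
pcb rect ((1.5599842071533203, -1.0901298522949219), (56.738494873046875, 35.629234313964844), 4.04362678527832)
label tool 0.89 [-13.633   1.218 -39.185]
```

View pics/wrist23.png

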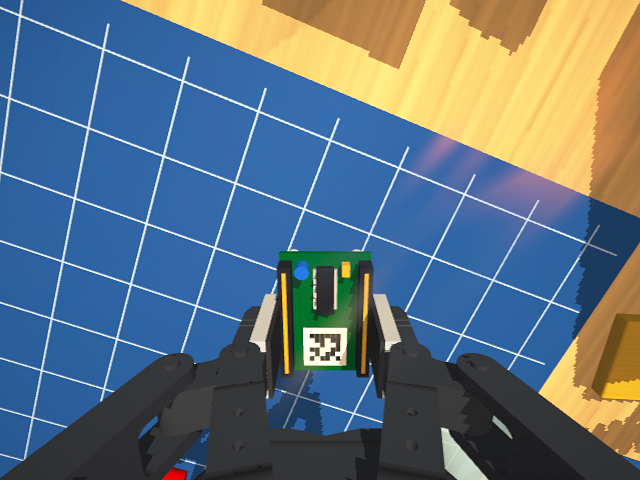

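Request:
move_arm:
  commands:
    - [[-44,-41,0],[0,0,0],195]
    - [[-88,-82,0],[0,0,0],195]
    - [[-132,-124,0],[0,0,0],195]
    - [[-176,-165,0],[0,0,0],195]
    - [[-220,-206,0],[0,0,0],195]
    - [[-265,-248,0],[0,0,0],195]
    - [[-265,-248,20],[0,0,0],195]
    - [[-265,-248,60],[0,0,0],195]
    - [[-265,-248,90],[0,0,0],195]
    - [[-265,-248,102],[0,0,0],195]
    - [[-265,-248,102],[0,0,0],195]
    - [[-265,-248,102],[0,0,0],195]

```text
t: 37.0
tcp_pos: [438.2, 49.9, -22.3]
tcp_rot: [[-0.363, 0.932, 0.001], [0.932, 0.363, 0.0], [0.0, 0.001, -1.0]]
contact_force: [-0.3, 0.1, -0.2]
opening: 35.0
```

```bash
python3 - <<'E'
from h import *
o=st()
c=camera("wrist");cv2.imwrite(f"pics/wrist24.png",c["frame"]);held(c)
for q in mark_of(c,"board4_label")[:1]: print(q["score"],depth(c,q["uv"]))
E
```

```text
t 37.0 tcp [438.219  49.929 -22.303] open 35.0 F [-0.332  0.142 -0.186]
pcb z -36.50593000725398 hdr [array([-22.929,  24.075]), array([-18.25 ,  17.714]), np.float64(-44.757780582168174)]
pcb rect ((0.40694236755371094, 0.14007949829101562), (36.710628509521484, 54.83955764770508), 89.6271743774414)
label tool 0.91 [-14.925   0.342 -37.285]
0.91 [444.044  36.033  15.098]
```

View pics/wrist24.png

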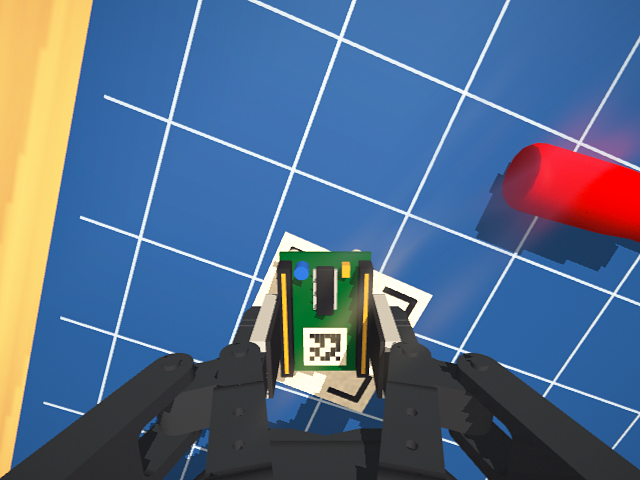

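Request:
move_arm:
  commands:
    - [[1.5,0,3],[0,0,0],195]
    - [[1.5,0,4.5],[0,0,0],195]
    - [[1.5,0,4.5],[0,0,0],195]
    - [[1.5,0,4.5],[0,0,0],160]
    - [[1.5,0,4.5],[0,0,0],120]
    - [[1.5,0,4.5],[0,0,0],80]
    - [[1.5,0,3],[0,0,0],50]
    - [[1.5,0,-20],[0,0,0],20]
    - [[1.5,0,-80],[0,0,0],0]
    - [[1.5,0,-140],[0,0,0],0]
    - [[1.5,0,-200],[0,0,0],0]
    - [[1.5,0,-230],[0,0,0],0]
    - [[1.5,0,-230],[0,0,0],0]
    - [[1.5,0,-230],[0,0,0],0]

```text
t: 38.95
tcp_pos: [436.6, 50.5, 206.4]
tcp_rot: [[-0.363, 0.932, -0.001], [0.932, 0.363, -0.001], [-0.001, -0.001, -1.0]]
contact_force: [-0.2, 0.8, -0.5]
opening: 85.0
```

```bash
python3 - <<'E'
from h import *
o=st()
c=camera("wrist");cv2.imwrite(f"pics/wrist25.png",c["frame"]);brd(c)
for q in mark_of(c,"board4_label")[:1]: print(q["score"],q["uv"],depth(c,q["uv"]))
o=st()
go((560,90,290),RT);go(trigT(150),RT)
E
```

```text
t 38.95 tcp [436.559  50.506 206.391] open 85.0 F [-0.241  0.849 -0.5  ]
brd 0.96 [486.6  38.5] [36.4 48.6] 20.0
brd 0.42 [683.4 171.6] [ 45.1 103.2] 34.7
0.97 [370.3, 239.8] [495.563  26.763  10.828]
t 39.1 tcp [436.206  51.209 206.024] open 85.7 F [-0.485 -0.028  0.148]
shift [-8.8, 129.3, -84.2] rot [-29.64, -6.41, 23.67] len 155 ang 38.5
shift [-32.9, 182.7, -34.2] rot [-29.64, -6.41, 23.67] len 189 ang 38.5
```

View pics/wrist25.png

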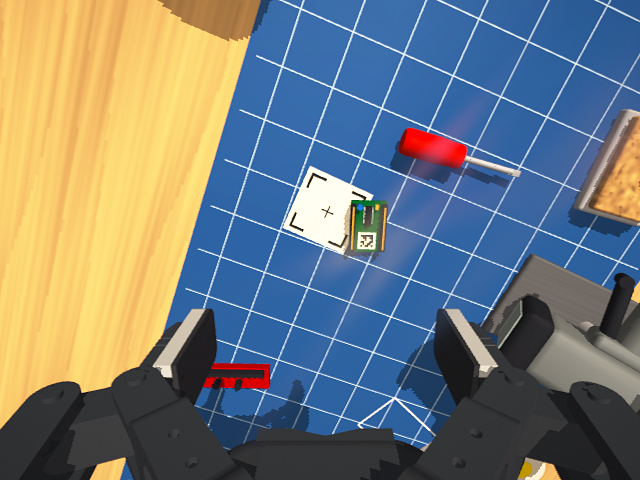

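Request:
move_arm:
  commands:
    - [[-30,42.5,50],[0,0,1.2],20]
    - [[-30,42.5,110],[0,0,1.2],40]
    - [[-30,42.5,165],[0,0,1.2],60]
    - [[-30,42.5,195],[0,0,1.2],80]
    - [[-30,42.5,195],[0,0,1.2],80]
    - [[-30,42.5,195],[0,0,1.2],80]

```text
t: 39.85
tcp_pos: [488.0, 39.5, 12.7]
tcp_rot: [[-0.344, 0.939, 0.0], [0.939, 0.344, 0.001], [0.001, 0.001, -1.0]]
contact_force: [0.6, 0.3, 0.4]
opening: 58.7
```

```bash
python3 - <<'E'
from h import *
o=st()
c=camera("wrist");cv2.imwrite(f"pics/wrist26.png",c["frame"]);brd(c)
o=st()
go((486.6,38.5,-25),Rdown(110))
E
```

```text
t 39.85 tcp [488.038  39.461  12.652] open 58.7 F [0.595 0.262 0.406]
brd 0.76 [486.5  39. ] [36.1 48.3] 19.9
t 39.95 tcp [488.807  38.802  13.318] open 58.5 F [ 0.347 -0.385  0.326]
shift [0.5, -2.3, 38.3] rot [0.13, 0.02, 0.08] len 38 ang 0.2
```

View pics/wrist26.png

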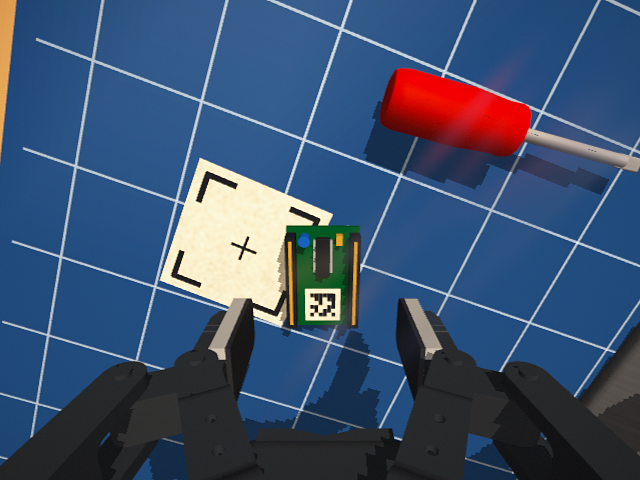

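Request:
move_arm:
  commands:
    - [[0,-1,20],[0,0,0],80]
    - [[0,-1,36],[0,0,0],80]
    - [[0,-1,37],[0,0,0],80]
    - [[0,-1,37],[0,0,0],120]
    - [[0,-1,37],[0,0,0],150]
    - [[0,-1,37],[0,0,0],175]
    - [[0,-1,37],[0,0,0],185]
    - [[0,-1,37],[0,0,0],195]
    - [[0,-1,20],[0,0,0],195]
    - [[0,-1,-10],[0,0,0],195]
    - [[0,-1,-10],[0,0,0],195]
    - [[0,-1,-10],[0,0,0],195]
  newtons: 40

```text
t: 41.45
tcp_pos: [486.7, 37.5, 22.1]
tcp_rot: [[-0.343, 0.939, 0.0], [0.939, 0.343, -0.001], [-0.001, 0.0, -1.0]]
contact_force: [0.4, 0.9, -0.7]
opening: 34.9
```

```bash
python3 - <<'E'
from h import *
o=st()
c=camera("wrist");cv2.imwrite(f"pics/wrist27.png",c["frame"]);held(c)
E
```

```text
t 41.45 tcp [486.686  37.514  22.138] open 34.9 F [ 0.352  0.903 -0.696]
pcb z -36.3606248229264 hdr [array([-21.647,  24.31 ]), array([-17.992,  18.115]), np.float64(-44.61671833672174)]
pcb rect ((1.205108642578125, -0.1291980743408203), (53.76322555541992, 36.01768493652344), 0.37396764755249023)
label tool 0.75 [73.414 75.116 -3.122]
```

View pics/wrist27.png

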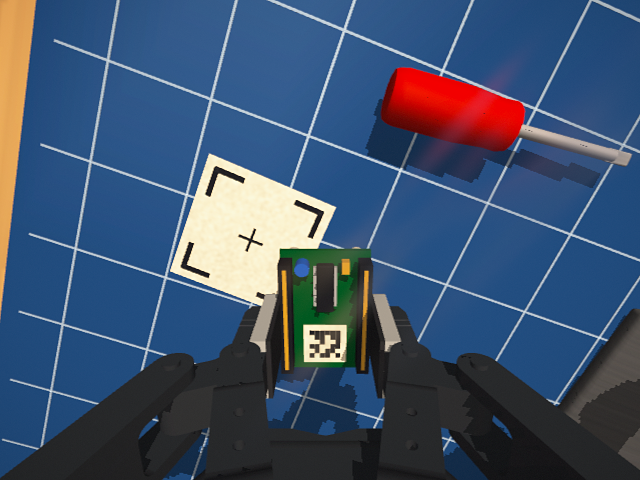

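```bash
python3 - <<'E'
from h import *
o=st();c=camera("wrist")
a=ray_z(c,(251,240),0);print("aim",a)
R=np.array(o["tcp_rot"])
l=o["tcp_pos"]+R@np.array([-13.8,0,0]);print(l)
for A in (a,np.array([443,37.8,0])):
    d=R.T@(A-l);print(d)
E
```

```text
t 41.6 tcp [486.07   37.792  21.423] open 35.0 F [ 0.039 -0.165  0.354]
aim [443.506  36.63    0.   ]
[490.806  24.83   21.419]
[ 27.309 -40.354  21.472]
[ 28.582 -40.428  21.473]
```

Request:
move_arm:
  commands:
    - [[14,-20,0],[0,0,0],195]
    - [[28,-40.4,0],[0,0,0],195]
    - [[28,-40.4,15],[0,0,0],195]
    - [[28,-40.4,32],[0,0,0],195]
    - [[28,-40.4,42],[0,0,0],195]
    - [[28,-40.4,46],[0,0,0],195]
    - [[28,-40.4,48],[0,0,0],195]
    - [[28,-40.4,48],[0,0,0],195]

```text
t: 42.65
tcp_pos: [439.1, 50.3, -24.5]
tcp_rot: [[-0.344, 0.939, 0.0], [0.939, 0.344, -0.003], [-0.003, -0.001, -1.0]]
contact_force: [-8.5, -3.4, 27.4]
opening: 35.0
```

```bash
python3 - <<'E'
from h import *
o=st();c=camera("wrist");held(c)
for q in mark_of(c,"board4_label")[:1]: print(q["score"],q["uv"],depth(c,q["uv"]))
E
```

```text
t 42.65 tcp [439.07   50.303 -24.477] open 35.0 F [-8.462 -3.371 27.376]
pcb z -37.08927921785121 hdr [array([-19.906,  24.104]), array([-18.06 ,  18.053]), np.float64(-45.97672965635698)]
pcb rect ((1.3725528717041016, 0.15826034545898438), (36.33304214477539, 53.89114761352539), 89.46834564208984)
label tool 0.67 [-15.093  -0.385 -35.414]
0.67 [324.3, 345.7] [443.888  36.104  10.986]
```

Request:
move_arm:
  commands:
    - [[0,0,-2],[0,0,0],195]
    - [[0,0,-2],[0,0,0],195]
    - [[0,0,-2],[0,0,0],160]
    - [[0,0,-2],[0,0,0],120]
    - [[0,0,-2],[0,0,0],80]
    - [[0,0,-4],[0,0,0],50]
    - [[0,0,-25],[0,0,0],20]
    - [[0,0,-80],[0,0,0],0]
    - [[0,0,-140],[0,0,0],0]
    - [[0,0,-200],[0,0,0],0]
    - [[0,0,-230],[0,0,0],0]
    - [[0,0,-230],[0,0,0],0]
    - [[0,0,-230],[0,0,0],0]

```text
t: 44.48
tcp_pos: [438.5, 49.9, 203.2]
tcp_rot: [[-0.343, 0.939, -0.001], [0.939, 0.343, -0.001], [-0.0, -0.001, -1.0]]
contact_force: [0.1, 0.1, 0.2]
opening: 85.5
```

```bash
python3 - <<'E'
from h import *
o=st()
c=camera("wrist");cv2.imwrite(f"pics/wrist28.png",c["frame"]);brd(c)
for q in mark_of(c,"board4_label")[:1]: print(q["score"],q["uv"],depth(c,q["uv"]))
o=st()
go((560,90,290),RT);go(trigT(150),RT)
E
```

```text
t 44.48 tcp [438.473  49.874 203.182] open 85.5 F [0.124 0.099 0.198]
brd 0.83 [438.3  51.1] [35.9 47.5] 20.1
0.71 [326.4, 210.1] [443.458  39.546  10.808]
t 44.62 tcp [438.185  50.306 202.872] open 85.5 F [ 0.115 -0.202  0.64 ]
shift [-4.5, 127.9, -87.4] rot [-29.71, -6.05, 22.46] len 155 ang 37.7
shift [-27.4, 181.8, -37.4] rot [-29.71, -6.05, 22.46] len 188 ang 37.7
```

View pics/wrist28.png

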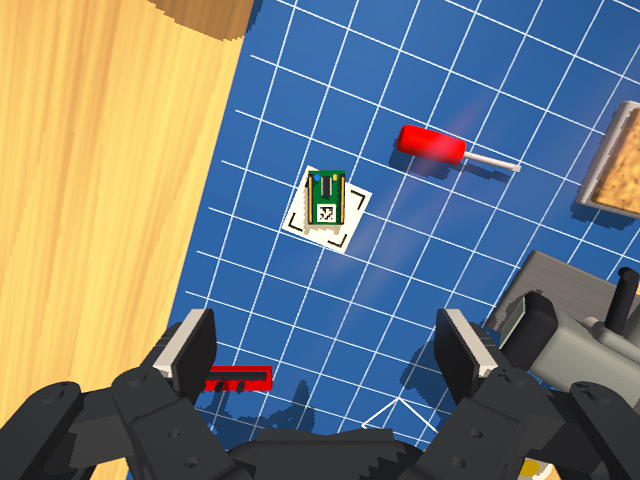

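Request:
move_arm:
  commands:
    - [[-1,32,-40],[-7.4,-1.5,5.6],0]
    - [[-2,64,-87],[-14.8,-3,11.2],0]
    - [[-3,96,-87],[-22.3,-4.5,16.8],0]
    - [[-4.5,128,-87],[-29.7,-6,22.5],0]
    - [[-4.5,128,-87],[-29.7,-6,22.5],0]
    - [[-27.4,182,-37.4],[-29.7,-6,22.5],0]
    - [[-27.4,182,-37.4],[-29.7,-6,22.5],0]
    - [[-27.4,182,-37.4],[-29.7,-6,22.5],0]
    - [[-27.4,182,-37.4],[-29.7,-6,22.5],0]

```text
t: 45.75
tcp_pos: [619.4, 87.4, 238.2]
tcp_rot: [[0.051, 0.866, 0.498], [0.999, -0.046, -0.023], [0.003, 0.498, -0.867]]
contact_force: [0.7, 0.5, 1.2]
opening: 85.2
```

```bash
python3 - <<'E'
from h import *
o=st();print(o["tcp_rot"]-RT)
p=trigT(-6)+RT@np.array([0,1.3,0])
go(p,RT)
c=camera("wrist");print(proj(c,CT-3*nn));cv2.imwrite(f"pics/wrist29.png",c["frame"])
go(p,RT)
E
```

```text
t 45.75 tcp [619.422  87.445 238.216] open 85.2 F [0.655 0.528 1.25 ]
[[ 0.     0.001 -0.002]
 [-0.    -0.002  0.003]
 [ 0.003 -0.002 -0.001]]
shift [-0.9, 1.6, 154.0] rot [-0.13, -0.15, -0.11] len 154 ang 0.2
[328.427 223.022]
shift [-1.8, 2.0, 153.3] rot [-0.15, -0.23, -0.12] len 153 ang 0.3
```

View pics/wrist29.png

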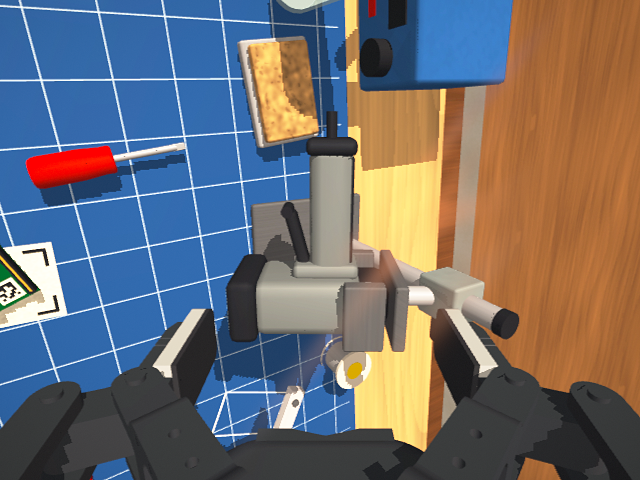

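Request:
move_arm:
  commands:
    - [[-1,1.5,50],[0,0,0],0]
    - [[-1,1.5,90],[0,0,0],0]
    - [[-1,1.5,125],[0,0,0],0]
    - [[-1,1.5,148],[0,0,0],0]
    - [[-1,1.5,154],[0,0,0],0]
    - [[-1,1.5,154],[0,0,0],0]
    - [[-1,1.5,154],[0,0,0],60]
    - [[-1,1.5,154],[0,0,0],100]
    - [[-1,1.5,154],[0,0,0],125]
    - [[-1,1.5,154],[0,0,0],140]
    - [[-1,1.5,154],[0,0,0],150]
    - [[-1,1.5,154],[0,0,0],150]
    - [[-1,1.5,154],[0,0,0],150]
    - [[-1,1.5,154],[0,0,0],150]
  newtons: 20

```text
t: 47.55
tcp_pos: [695.6, 82.8, 108.4]
tcp_rot: [[0.052, 0.865, 0.499], [0.999, -0.046, -0.025], [0.001, 0.499, -0.866]]
contact_force: [-9.1, 1.5, 3.1]
opening: 37.9
```

```bash
python3 - <<'E'
from h import *
o=st();print("F tool",RT.T@o["contact_force"])
c=camera("side");brd(c)
E
```

```text
t 47.55 tcp [695.638  82.757 108.363] open 37.9 F [-9.069  1.485  3.073]
F tool [ 1.025 -6.373 -7.228]
brd 0.96 [ 597.4 -270.1] [55.8 65.1] 64.0
brd 0.7 [437.8  55. ] [35.8 46. ] 19.8
```

```bash
python3 - <<'E'
from h import *
o=status.get_obs();p0=o["tcp_pos"];R0=RT
for p in [(560,90,290),(480,70,260)]: go(p,RT,p0,R0)
for p in [(438.3,51,200),(438.3,51,60)]: go(p,Rdown(110),p0,R0)
E
```

```text
shift [0.4, -26.8, -225.2] rot [-0.0, 0.0, -0.0] len 227 ang 0.0
shift [-23.6, -110.1, -238.7] rot [-0.0, 0.0, -0.0] len 264 ang 0.0
shift [-44.7, -175.4, -207.1] rot [29.6, 5.99, -22.37] len 275 ang 37.6
shift [-44.7, -245.4, -85.8] rot [29.6, 5.99, -22.37] len 264 ang 37.6
```

Request:
move_arm:
  commands:
    - [[0,0,0],[0,0,0],150]
    - [[0,0,0],[0,0,0],150]
    - [[0,0,0],[0,0,0],100]
    - [[0,0,0],[0,0,0],40]
    - [[0,0,0],[0,0,0],0]
    - [[0,0,0],[0,0,0],0]
    - [[0,0,0],[0,0,0],0]
    - [[0,0,0],[0,0,0],0]

```text
t: 48.65
tcp_pos: [698.1, 82.3, 109.2]
tcp_rot: [[0.051, 0.864, 0.501], [0.999, -0.045, -0.025], [0.001, 0.502, -0.865]]
contact_force: [-0.4, -0.7, -0.8]
opening: 85.3
```

```bash
python3 - <<'E'
from h import *
o=st()
c=camera("wrist");R=np.array(o["tcp_rot"]);T=o["tcp_pos"]
P=cloud(c,np.ones((480,640),bool)); L=(P-T)@R
Q=L[(abs(L[:,0])<10)&(abs(L[:,1])<38)&(L[:,2]<-15)&(L[:,2]>-62)];print("trig front y",np.percentile(Q[:,1],[0.5,2,98,99.5]))
cv2.imwrite("pics/wrist30.png",c["frame"])
c=camera("side");brd(c)
for q in mark_of(c,"board4_label")[:2]: print(q["score"],q["uv"],depth(c,q["uv"]))
E
```

```text
t 48.65 tcp [698.106  82.305 109.155] open 85.3 F [-0.449 -0.675 -0.773]
trig front y [-33.99  -31.387  16.186  16.922]
brd 0.92 [ 597.9 -272.1] [59.6 69. ] 66.2
brd 0.58 [437.7  54.7] [36.3 45.8] 18.7
0.79 [358.8, 313.6] [445.689  38.772  11.507]
0.31 [357.5, 319.2] [443.339  54.159  10.559]
```

View pics/wrist30.png

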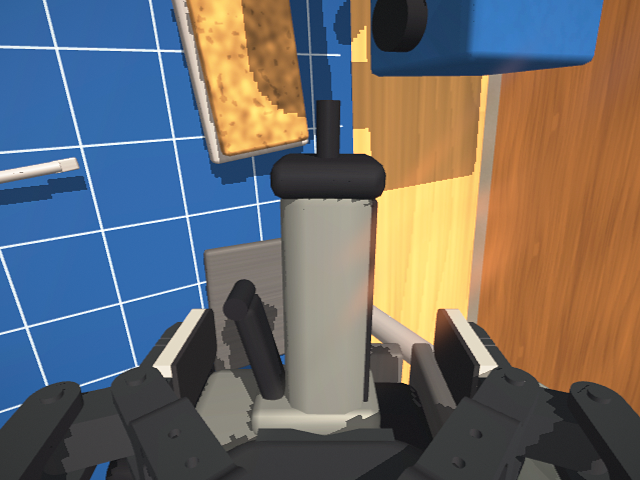

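Request:
move_arm:
  commands:
    - [[0,0,-60],[0,0,0],0]
    - [[0,0,-120],[0,0,0],0]
    - [[0,-15,-180],[0,0,0],0]
    - [[0,-28,-226],[0,0,0],0]
    - [[-12,-70,-235],[0,0,0],0]
    - [[-24,-112,-240],[7.4,1.5,-5.6],0]
    - [[-34,-145,-225],[14.8,3,-11.2],0]
    - [[-45,-177,-208],[22.2,4.5,-16.8],0]
    - [[-45,-177,-208],[29.6,6,-22.4],0]
    - [[-45,-205,-155],[29.6,6,-22.4],0]
    - [[-45,-230,-112],[29.6,6,-22.4],0]
    - [[-45,-247,-85],[29.6,6,-22.4],40]
    - [[-45,-247,-85],[29.6,6,-22.4],60]
    - [[-45,-247,-85],[29.6,6,-22.4],80]
    - [[-45,-247,-85],[29.6,6,-22.4],80]

```text
t: 50.72
tcp_pos: [441.2, 50.5, 60.1]
tcp_rot: [[-0.341, 0.94, 0.005], [0.94, 0.341, 0.0], [-0.001, 0.005, -1.0]]
contact_force: [0.2, -0.6, -0.4]
opening: 58.7
```

```bash
python3 - <<'E'
from h import *
o=st();print(o["tcp_rot"]-Rdown(110))
c=camera("wrist");cv2.imwrite(f"pics/wrist31.png",c["frame"]);brd(c)
o=st()
E
```

```text
t 50.73 tcp [441.153  50.518  60.122] open 58.7 F [ 0.184 -0.635 -0.382]
[[ 0.001  0.     0.005]
 [ 0.    -0.001  0.   ]
 [-0.001  0.005  0.   ]]
brd 0.56 [438.6  50.8] [36.1 48.5] 20.0
t 50.83 tcp [440.832  50.271  59.82 ] open 58.6 F [-0.145 -0.113  0.385]
```

View pics/wrist31.png

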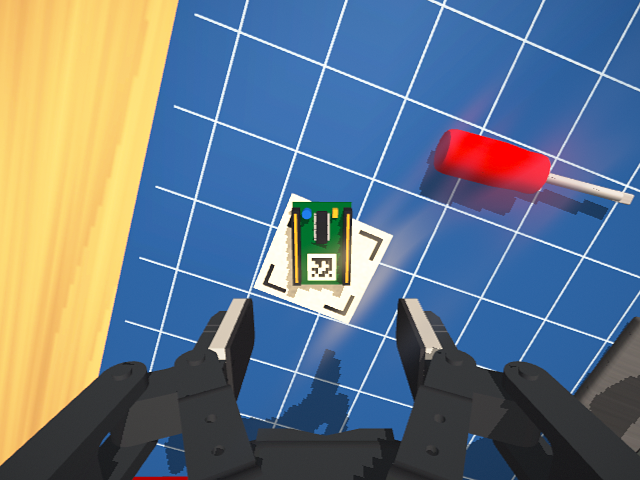

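Request:
move_arm:
  commands:
    - [[1,-2,40],[0,0,0],80]
    - [[1,-2,75],[0,0,0],80]
    - [[1,-2,84],[0,0,0],80]
    - [[1,-2,84],[0,0,0],120]
    - [[1,-2,84],[0,0,0],150]
    - [[1,-2,84],[0,0,0],175]
    - [[1,-2,84],[0,0,0],185]
    - [[1,-2,84],[0,0,0],195]
    - [[1,-2,60],[0,0,0],195]
    - [[1,-2,10],[0,0,0],195]
    - [[1,-2,-50],[0,0,0],195]
    - [[1,-2,-50],[0,0,0],195]
    - [[1,-2,-50],[0,0,0],195]
  newtons: 40

```text
t: 52.45
tcp_pos: [437.3, 49.9, 108.8]
tcp_rot: [[-0.341, 0.94, 0.003], [0.94, 0.341, -0.001], [-0.001, 0.002, -1.0]]
contact_force: [-0.3, 0.4, -0.4]
opening: 34.9
```

```bash
python3 - <<'E'
from h import *
o=st()
c=camera("wrist");cv2.imwrite(f"pics/wrist32.png",c["frame"]);held(c)
p=bay(-40,-120);print(p)
R0=np.array(o["tcp_rot"])
go((460,-100,180),Rdown(40));go((p[0],p[1],180),Rdown(-25.65));go((p[0],p[1],60),Rdown(-25.65))
E
```

```text
t 52.45 tcp [437.289  49.909 108.813] open 34.9 F [-0.327  0.415 -0.388]
pcb z -36.297205410255785 hdr [array([-23.208,  22.983]), array([-17.996,  18.055]), np.float64(-44.53670636121638)]
pcb rect ((-0.16284561157226562, 0.15851402282714844), (54.02050018310547, 35.890533447265625), 0.22266004979610443)
label tool 0.86 [-15.559   0.615 -36.694]
[ 533.597 -401.66     0.   ]
shift [-149.6, -29.0, -72.6] rot [-0.04, -0.03, 69.98] len 169 ang 70.0
shift [-458.2, -62.9, -72.9] rot [-0.06, -0.01, 135.63] len 468 ang 135.6
shift [-458.3, -62.9, 47.1] rot [-0.06, -0.01, 135.63] len 465 ang 135.6
```

View pics/wrist32.png

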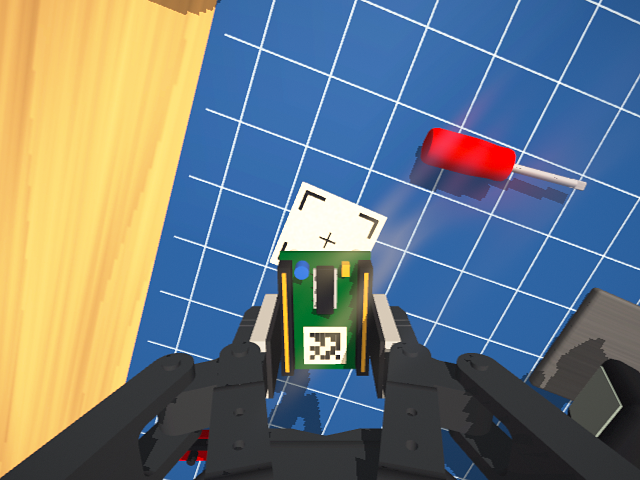

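Request:
move_arm:
  commands:
    - [[-25,-5,-35],[0,0,10],195]
    - [[-55,-10,-72],[0,0,20],195]
    - [[-85,-16,-72],[0,0,30],195]
    - [[-115,-22,-72],[0,0,40],195]
    - [[-150,-29,-72],[0,0,50],195]
    - [[-195,-34,-72],[0,0,60],195]
    - [[-240,-39,-72],[0,0,70],195]
    - [[-285,-44,-72],[0,0,80],195]
    - [[-330,-49,-72],[0,0,90],195]
    - [[-375,-54,-72],[0,0,100],195]
    - [[-415,-58,-72],[0,0,110],195]
    - [[-458,-63,-72],[0,0,120],195]
    - [[-458,-63,-72],[0,0,130],195]
    - [[-458,-63,-72],[0,0,135.6],195]
    - [[-458,-63,-20],[0,0,135.6],195]
    - [[-458,-63,30],[0,0,135.6],195]
    - [[-458,-63,70],[0,0,135.6],195]
    - [[-458,-63,70],[0,0,135.6],195]
    - [[-458,-63,70],[0,0,135.6],195]

```text
t: 54.98
tcp_pos: [535.4, -401.1, 38.8]
tcp_rot: [[0.902, -0.432, 0.002], [-0.432, -0.902, 0.001], [0.002, -0.001, -1.0]]
contact_force: [1.4, 0.5, -0.2]
opening: 34.9
```

```bash
python3 - <<'E'
from h import *
o=st();print(instop(o["tcp_pos"]),o["q"])
c=camera("wrist");cv2.imwrite(f"pics/wrist33.png",c["frame"]);held(c)
P=cloud(c,np.ones((480,640),bool))
S=np.c_[(P-SF)@SX,(P-SF)@SY,P[:,2]]
Q=S[(S[:,2]>11.5)&(S[:,2]<17)&(S[:,0]>-6)&(S[:,0]<30)&(abs(S[:,1])<160)]
print(len(Q),np.percentile(Q[:,0],[0.5,2,50,98]),Q[:,1].min(),cv2.minAreaRect(Q[:,:2].astype(np.float32)))
p=bay(-30,-120);go((p[0],p[1],-24),Rdown(-25.65))
E
```

```text
t 54.98 tcp [ 535.378 -401.094   38.822] open 34.9 F [ 1.362  0.497 -0.157]
[ -38.639 -118.719] [ 0.803  0.693 -0.285  1.614  0.236  0.867 -1.59 ]
pcb z -40.574032478503455 hdr [array([-10.731,  11.24 ]), array([-18.226,  18.296]), np.float64(-49.8150563143532)]
pcb rect ((0.6316356658935547, -0.026437759399414062), (48.950355529785156, 36.85732650756836), 0.0947679728269577)
label tool 0.94 [ -23.114 -139.19    28.854]
label tool 0.95 [-14.132   1.029 -34.081]
14709 [-5.279 -3.428 10.309 20.003] -148.13553756683484 ((7.162345886230469, -46.84471893310547), (26.162195205688477, 202.58226013183594), 0.04376554861664772)
shift [7.1, 0.8, 64.7] rot [-0.04, -0.28, 0.03] len 65 ang 0.3
```

View pics/wrist33.png

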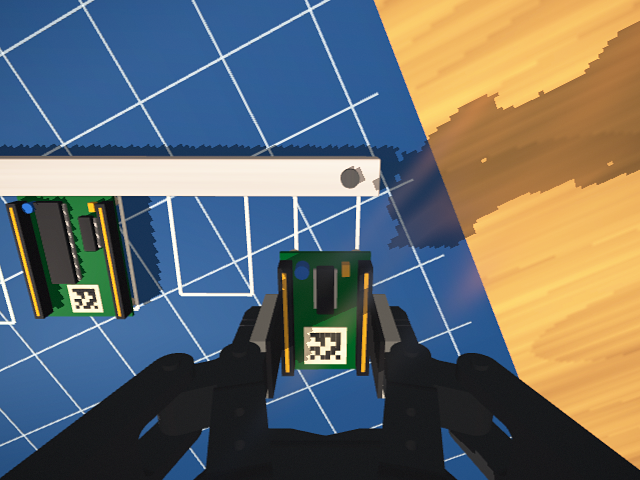

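```bash
cat >> h.py <<'E'
def tilt(c):
    o=status.get_obs();R=np.array(o["tcp_rot"]);T=o["tcp_pos"]
    m=np.zeros((480,640),bool);m[255:370,300:350]=True
    P=cloud(c,m);L=(P-T)@R;L=L[(abs(L[:,0])<30)&(L[:,2]<-30)&(L[:,2]>-60)]
    for _ in range(6):
        A=np.c_[L[:,:2],np.ones(len(L))];k=np.linalg.lstsq(A,L[:,2],rcond=None)[0]
        r=L[:,2]-A@k;L=L[abs(r)<max(1.0,1.5*r.std())]
    print("tilt plane",k,len(L),r.std())
E
python3 - <<'E'
from h import *
for i in range(2):
    c=camera("wrist");tilt(c);held(c);st()
E
```

```text
tilt plane [  0.005   0.005 -34.838] 3716 0.4641153538218376
pcb z -38.19435627931843 hdr [array([-18.176,  23.183]), array([-18.196,  18.278]), np.float64(-48.28775581710401)]
pcb rect ((2.3551368713378906, -0.11419868469238281), (53.397891998291016, 36.58739471435547), 0.42751577496528625)
label tool 0.56 [ -21.748 -140.043   29.52 ]
label tool 0.58 [-13.776  -0.178 -34.755]
t 55.27 tcp [ 535.475 -401.899   40.035] open 34.6 F [-0.555 -0.224 -1.05 ]
tilt plane [  0.004   0.006 -35.101] 3719 0.47040693050173354
pcb z -37.10679350306498 hdr [array([-17.57 ,  24.695]), array([-18.091,  18.22 ]), np.float64(-46.375457257522385)]
pcb rect ((2.1555118560791016, 0.10513687133789062), (53.23979568481445, 36.302677154541016), 0.037400662899017334)
label tool 0.63 [ -22.348 -140.743   29.253]
label tool 0.69 [-14.512   0.729 -34.983]
t 55.42 tcp [ 534.896 -401.448   39.083] open 34.8 F [ 0.042  0.345 -0.818]
```

Request:
move_arm:
  commands:
    - [[0,0.8,30],[0,0,0],195]
    - [[0,0.8,52],[0,0,0],195]
    - [[0,0.8,60],[0,0,0],195]
    - [[0,0.8,62],[0,0,0],195]
    - [[0,0.8,62],[0,0,0],195]
    - [[0,0.8,62],[0,0,0],195]

```text
t: 56.18
tcp_pos: [535.0, -402.2, -22.9]
tcp_rot: [[0.902, -0.432, 0.003], [-0.432, -0.902, -0.0], [0.003, -0.001, -1.0]]
contact_force: [-0.1, -0.2, 0.3]
opening: 34.7
```

```bash
python3 - <<'E'
from h import *
o=st();print(instop(o["tcp_pos"]))
c=camera("wrist");cv2.imwrite(f"pics/wrist34.png",c["frame"]);tilt(c)
o=st();print(instop(o["tcp_pos"]))
E
```

```text
t 56.17 tcp [ 534.988 -402.193  -22.937] open 34.7 F [-0.117 -0.173  0.347]
[ -38.515 -119.879]
tilt plane [  0.004   0.004 -34.822] 3693 0.4774312818982687
t 56.23 tcp [ 534.92  -402.172  -22.995] open 34.8 F [ 0.254 -0.247 -0.041]
[ -38.586 -119.89 ]
```

View pics/wrist34.png

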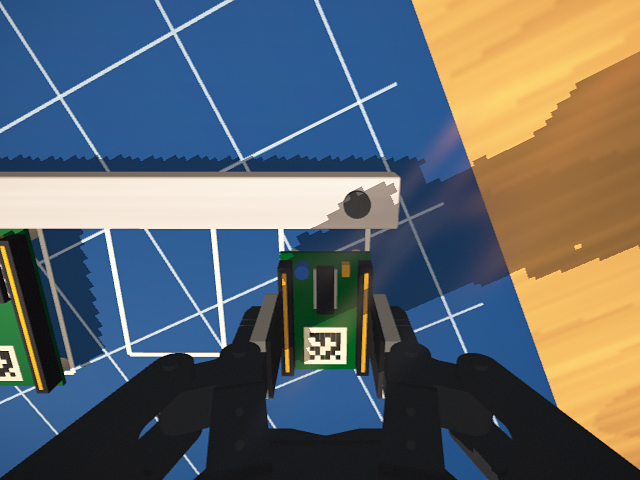

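Request:
move_arm:
  commands:
    - [[4,0,0],[0,0,0],195]
    - [[8,0,0],[0,0,0],195]
    - [[10,0,0],[0,0,0],195]
    - [[11,0,0],[0,0,0],195]
    - [[11,0,0],[0,0,0],195]

```text
t: 56.85
tcp_pos: [544.3, -406.5, -23.7]
tcp_rot: [[0.902, -0.432, 0.002], [-0.432, -0.902, 0.001], [0.001, -0.001, -1.0]]
contact_force: [0.4, 0.3, -0.1]
opening: 34.8
```

```bash
python3 - <<'E'
from h import *
o=st();print(instop(o["tcp_pos"]))
E
```

```text
t 56.85 tcp [ 544.309 -406.545  -23.719] open 34.8 F [ 0.428  0.315 -0.113]
[ -28.229 -119.767]
```

Request:
move_arm:
  commands:
    - [[1,0,0],[0,0,0],195]
    - [[2,0,0],[0,0,0],195]
    - [[2.5,0,0],[0,0,0],195]
    - [[2.5,0,0],[0,0,0],195]

```text
t: 57.35
tcp_pos: [544.3, -406.6, -24.0]
tcp_rot: [[0.902, -0.433, -0.003], [-0.433, -0.902, 0.003], [-0.004, -0.001, -1.0]]
contact_force: [-6.7, 3.7, 4.6]
opening: 35.1
```

```bash
python3 - <<'E'
from h import *
o=st();print(instop(o["tcp_pos"]))
E
```

```text
t 57.35 tcp [ 544.272 -406.577  -23.96 ] open 35.1 F [-6.663  3.704  4.558]
[ -28.249 -119.812]
```

Request:
move_arm:
  commands:
    - [[-1.8,0,0],[0,0,0],195]
    - [[-1.8,0,1.5],[0,0,0],195]
    - [[-1.8,0,1.5],[0,0,0],165]
    - [[-1.8,0,1.5],[0,0,0],130]
    - [[-1.8,0,1.5],[0,0,0],100]
    - [[-1.8,0,1.5],[0,0,0],90]
    - [[-1.8,0,-20],[0,0,0],90]
    - [[-1.8,0,-60],[0,0,0],40]
    - [[-1.8,0,-120],[0,0,0],0]
    - [[-1.8,0,-180],[0,0,0],0]
    - [[-30,0,-230],[0,0,0],0]
    - [[-60,0,-230],[0,0,0],0]
    - [[-60,0,-230],[0,0,0],0]
    - [[-60,0,-230],[0,0,0],0]
    - [[-60,0,-230],[0,0,0],0]

```text
t: 59.22
tcp_pos: [492.7, -381.9, 206.1]
tcp_rot: [[0.902, -0.432, 0.002], [-0.432, -0.902, 0.001], [0.001, -0.002, -1.0]]
contact_force: [-0.2, -0.6, 0.2]
opening: 85.4
```

```bash
python3 - <<'E'
from h import *
o=st()
c=camera("wrist");cv2.imwrite(f"pics/wrist35.png",c["frame"])
P=cloud(c,np.ones((480,640),bool));S=np.c_[(P-SF)@SX,(P-SF)@SY,P[:,2]]
for ym,n in ((24,"b2"),(-120,"b4")):
    Q=S[(S[:,2]>16)&(S[:,2]<24)&(S[:,0]>-90)&(S[:,0]<-1)&(abs(S[:,1]-ym)<36)]
    x=cv2.minAreaRect(Q[:,:2].astype(np.float32));print(n,len(Q),x)
Q=S[(S[:,2]>12)&(S[:,2]<16)&(S[:,0]>-3)&(S[:,0]<30)&(S[:,1]>-105)&(S[:,1]<-20)];print("bar",np.percentile(Q[:,0],[1,5,50,95,99]),len(Q))
instopchk(c)
for nm in("board2_label","board4_label"):
    for q in mark_of(c,nm)[:1]: d=depth(c,q["uv"]);print(nm,instop(d),d[2])
c=camera("side");cv2.imwrite(f"pics/side35.png",c["frame"])
c=camera("scene");cv2.imwrite(f"pics/scene35.png",c["frame"])
E
```

```text
t 59.23 tcp [ 492.746 -381.941  206.14 ] open 85.4 F [-0.228 -0.643  0.183]
b2 1060 ((-36.874351501464844, 22.973814010620117), (67.80899810791016, 53.333770751953125), 0.01431945338845253)
b4 623 ((-26.79269027709961, -120.44583129882812), (47.70774841308594, 35.893611907958984), 0.025154147297143936)
bar [ 0.546  1.402 10.008 18.531 19.351] 2102
stop frame 0.97 [-36.9  22.8] [53.  67.8] 90.0
stop frame 0.86 [ -25.1 -120.6] [35.9 51.3] 89.7
board2_label [-64.776  20.093] 10.520212256314771
board4_label [ -43.33  -122.309] 11.759865476014902
```

View pics/wrist35.png

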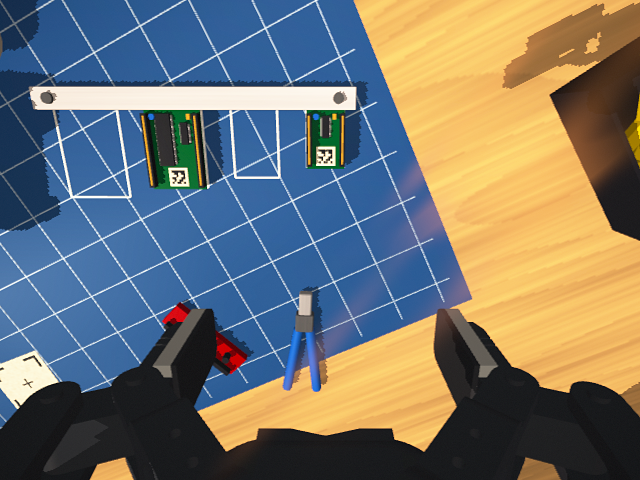

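View pics/side35.png

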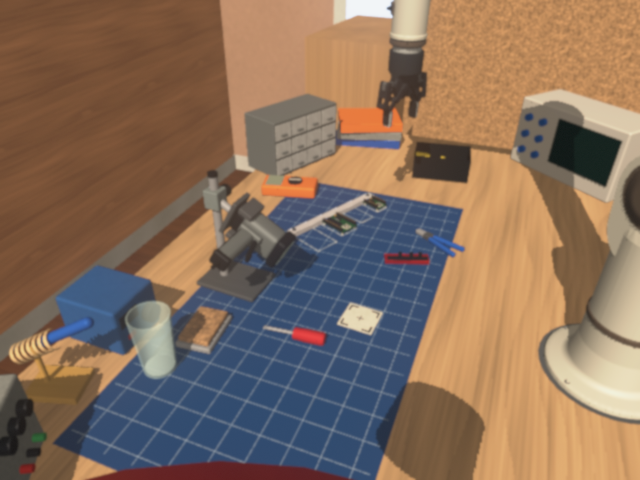

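View pics/scene35.png

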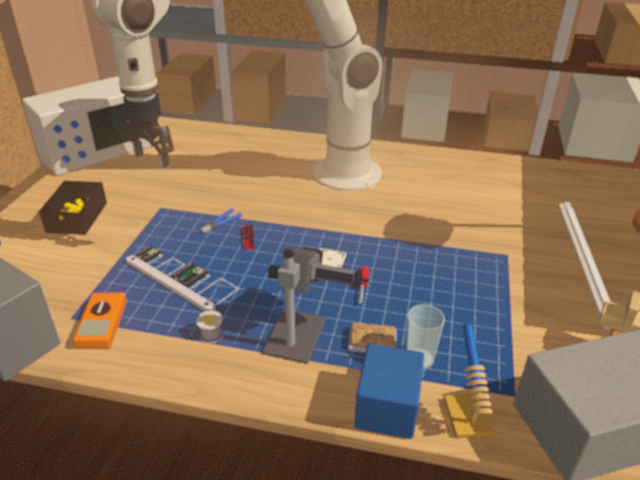

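```bash
python3 -c "
from cell import r
print(r.hand_in())"
```

```text
the job is handed in; nothing more can be done
None
```

I scanned both boards that were present, the second largest and then the smallest, set each in its own bay, and handed the job in at about 59 s. The camera views and the network detections showed no largest or third board, so those two bays stay empty.

- **Scans:** At each scan the label was within about 2–4 mm of the aiming mark and the board had been let go. The fingers closed to 37.9 mm, which matches the trigger squeezed home at 38 mm. After release the trigger was back at about 49 mm, its let-go position.
- **Final positions:** These are in the stop bar's frame, and each board was pushed until I felt contact with the bar. The second largest lies at x −36.9, y +23 mm and the smallest at x about −27, y −120 mm. Both lie flat and square, with the label end towards the robot.
- **Bystanders:** None looked moved in the last pictures; I did not measure this.

Three things did not go to plan or disagreed:

- **Finger height:** The fingertips sit about 28 mm further back than the reported tool point, so the first grasp closed above the board. I corrected for this on every later pick.
- **Smallest board knocked:** It was pushed about 5 cm off the mark before its scan. I picked it up and placed it again before squeezing the trigger.
- **Measurement spread:** The measurements did not agree exactly. For the smallest board's x, one gave −26.8 mm and another −25.1 mm. Its label read about 1–2 mm further out than either implies. All of these are within the allowed range.

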